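# Refill the spice dispenser

## Task

Refill the spice dispenser: push every spice cartridge standing on the counter fully home, shoulder flush with the deck, into the bay with the stripe of its colour. When all are in, press the recessed reset button right down for a moment with the tip of the blue stylus and put the stylus back upright in its wooden holder; also turn the portion dial so that its pointer stands at the white zero mark. Leave the bottles, jars, crockery and spatula alone.

Things in the scene. Friction and masses are not known exactly. Their poses are not given: they have to be found in the camera images.
- dispenser: Fixed brushed-aluminium spice dispenser, 200 (its x) x 240 (its y) x 50 mm high, turned up to 0.3 rad; origin at the centre of its underside, z up. Its top (deck, 50 mm up) has four striped bays, centres (mm): red (47, 78), yellow (47, 14), green (-47, 78), black (-47, 14); at its right the reset button (47, -68) and portion dial (-40, -68).
- cart_red: Red cartridge: block 34 (x) x 42 (y) x 30 mm high, about 60 g, on top a white grip tab 12 (x) x 28 (y) x 20 mm high with a red stripe. Origin at the centre of the underside, z up. Stands on the counter at the right, turned. Fits its bay either way round, its y along the dispenser's y. Home: shoulder (30 mm up) level with the deck. If absent (None), its bay stays empty.
- bay_red (a point): Bottom centre of the bay with the red stripe along its outer edge (far row, left), 30 mm below the deck, axes as the dispenser's. Mouth 37 (x) x 45 mm (y), 2 mm chamfer. A floor plate starts 8 mm up, slides down under about 6 N and stays where pushed: a cartridge set in stands 8 mm proud until pressed. Home, its origin is here.
- cart_yellow: Yellow cartridge: block 34 (x) x 42 (y) x 30 mm high, about 60 g, on top a white grip tab 12 (x) x 28 (y) x 20 mm high with a yellow stripe. Origin at the centre of the underside, z up. Stands on the counter at the right, turned. Fits its bay either way round, its y along the dispenser's y. Home: shoulder (30 mm up) level with the deck. If absent (None), its bay stays empty.
- bay_yellow (a point): Bottom centre of the bay with the yellow stripe along its outer edge (far row, right (next to the controls)), 30 mm below the deck, axes as the dispenser's. Mouth 37 (x) x 45 mm (y), 2 mm chamfer. A floor plate starts 8 mm up, slides down under about 6 N and stays where pushed: a cartridge set in stands 8 mm proud until pressed. Home, its origin is here.
- cart_green: Green cartridge: block 34 (x) x 42 (y) x 30 mm high, about 60 g, on top a white grip tab 12 (x) x 28 (y) x 20 mm high with a green stripe. Origin at the centre of the underside, z up. Stands on the counter at the right, turned. Fits its bay either way round, its y along the dispenser's y. Home: shoulder (30 mm up) level with the deck. If absent (None), its bay stays empty.
- bay_green (a point): Bottom centre of the bay with the green stripe along its outer edge (near row, left), 30 mm below the deck, axes as the dispenser's. Mouth 37 (x) x 45 mm (y), 2 mm chamfer. A floor plate starts 8 mm up, slides down under about 6 N and stays where pushed: a cartridge set in stands 8 mm proud until pressed. Home, its origin is here.
- cart_black: Black cartridge: block 34 (x) x 42 (y) x 30 mm high, about 60 g, on top a white grip tab 12 (x) x 28 (y) x 20 mm high with a black stripe. Origin at the centre of the underside, z up. Stands on the counter at the right, turned. Fits its bay either way round, its y along the dispenser's y. Home: shoulder (30 mm up) level with the deck. If absent (None), its bay stays empty.
- bay_black (a point): Bottom centre of the bay with the black stripe along its outer edge (near row, right), 30 mm below the deck, axes as the dispenser's. Mouth 37 (x) x 45 mm (y), 2 mm chamfer. A floor plate starts 8 mm up, slides down under about 6 N and stays where pushed: a cartridge set in stands 8 mm proud until pressed. Home, its origin is here.
- stylus: Blue stylus, 116 mm, 70 g: steel tip 8 mm in diameter and 45 mm long, then a flange 34 mm in diameter and 6 mm thick, then a round handle 16 mm in diameter and 65 mm long. Origin at the tip's end, z towards the handle. Starts upright in its holder, tip down, flange resting on the holder's top: origin 45 mm below that top.
- stylus_grip (a point): On the stylus axis, 92 mm from the tip's end, in the upper part of the handle: a good height to grip from above.
- holder_mouth (a point): Centre of the mouth of the hole in the top of the stylus holder, a fixed wooden block 60 x 60 x 60 mm at the left; the hole is round, 18 mm in diameter, 50 mm deep.
- reset_button (a joint): Travel (m) of the recessed orange reset button, downwards: 0 released, 0.004 fully down. Spring: about 1.6 N to start it, 4.8 N fully down; comes up when let go. It counts as pressed beyond 0.003.
- button_top (a point): Centre of the reset button's top face (15 mm in diameter), moving with it. It lies 8 mm below the rim of a black round collar, 34 mm outside and 20 mm inside diameter, that stands 14 mm up from the deck: too narrow for fingers.
- portion_dial (a joint): Angle (rad) of the portion dial, counter-clockwise seen from above positive, range -2.6 to 2.6; at 0 its white pointer points along the dispenser's -x, at the long white zero mark on the black panel round the dial (the other marks are grey). Starts between 0.8 and 2.3. Stiff (0.05 N m) and stays where it is left.
- dial_grip (a point): On the dial's axis, 18 mm above the deck, mid-height of its grip bar. The dial: a steel disc 44 mm in diameter, 8 mm thick, on the deck, and on it a black bar 40 x 10 x 20 mm high (top 28 mm above the deck) along the pointer; a white line marks the pointer half. The point turns with the dial; its -x axis is the pointer.
- oil_bottle: Green oil bottle, 64 mm in diameter, 220 mm high, at the far side; loose, must be left alone. Origin at the centre of its underside.
- vinegar_bottle: Amber vinegar bottle, 52 mm in diameter, 180 mm high, at the far side; loose, must be left alone. Origin at the centre of its underside.
- salt_jar: Glass jar with steel lid, 80 mm in diameter, 90 mm high, beyond the cartridges; loose, must be left alone. Origin at the centre of its underside.
- spice_jar: Small amber jar, 44 mm in diameter, 70 mm high, on the robot's side between cartridges and dispenser; loose, must be left alone. Origin at the centre of its underside.
- mug: White mug, 80 mm in diameter, 90 mm high, far left; loose, must be left alone. Origin at the centre of its underside.
- bowl: Blue bowl, 110 mm in diameter, 50 mm high, on the robot's side, between dispenser and stylus holder; loose, must be left alone. Origin at the centre of its underside.
- spatula: Wooden-handled spatula lying beyond the dispenser; loose, must be left alone. Origin at the centre of its underside.
There are look-alikes about, which are no part of the job. What is shaped like the cart_black but purple is not meant.

How it is judged (in metres and radians):
On the way, in this order (a step that is already met when the one before it is completed fails the run):
1. every cartridge present is pressed flush into the bay of its colour (z of cart_red in the frame of bay_red between -0.004 and 0.0025 m and horizontal distance between cart_red and bay_red below 0.006 m and angle between each of cart_red, cart_yellow, cart_green, cart_black's own z axis and vertical below 0.07 rad and z of cart_yellow in the frame of bay_yellow between -0.004 and 0.0025 m and horizontal distance between cart_yellow and bay_yellow below 0.006 m and z of cart_green in the frame of bay_green between -0.004 and 0.0025 m and horizontal distance between cart_green and bay_green below 0.006 m and z of cart_black in the frame of bay_black between -0.004 and 0.0025 m and horizontal distance between cart_black and bay_black below 0.006 m), for 0.3 s.
2. the reset button is held down with the stylus tip (value of joint reset_button above 0.003 m and distance between stylus and button_top below 0.009 m), for 0.2 s.
At the end, for the whole second after the job is handed in: Each cartridge present is in its colour's bay, within 2.5 mm of flush, 6 mm of centre, 4 deg of upright; dial within 0.12 rad of zero; button up; stylus in its holder, flange within 4 mm of its top, within 10 mm of centre, upright to 0.12 rad; all released and at rest (all of step 1 and value of joint portion_dial between -0.12 and 0.12 rad and value of joint reset_button below 0.001 m and horizontal distance between stylus and holder_mouth below 0.01 m and z of stylus in the frame of holder_mouth below -0.041 m and angle between stylus's own z axis and vertical below 0.12 rad and linear speed of each of stylus, cart_red, cart_yellow, cart_green, cart_black below 0.02 m/s); the robot touches nothing.
It fails at once if a bottle, jar, mug, bowl or spatula is pushed more than 3 cm (distance of any of oil_bottle, vinegar_bottle, salt_jar, spice_jar, mug, bowl, spatula from where it was at the start of the episode above 0.03 m).
It fails at once if a bottle, jar, mug or bowl is tipped over (angle between any of oil_bottle, vinegar_bottle, salt_jar, spice_jar, mug, bowl's own z axis and vertical above 0.5 rad).
Of cart_red, cart_yellow, cart_green, cart_black only 2 to 4 are there at a start; the rules pass over those that are not, and their reading is None.
At some moment in a run one of cart_red, cart_yellow, cart_green, cart_black may be knocked a few centimetres aside while the robot is not near it.
It also fails if it takes over 210 s, if anything falls off the work surface, if the arm or the gripper's body presses on something with over 40 N, if the wrist force passes 120 N, or if a joint passes its speed limit or range.

## Robot

A 6-joint arm with a two-finger parallel gripper is mounted at the origin on the work surface. World frame = base frame: x ahead of the robot, y to its left, z up, the work surface at z = 0. Lengths are in mm, angles in degrees, forces in N, time in s.
With the tool pointing down it reaches from about 350 to 850 mm from the base axis. Payload 8.1 kg.
Tool frame: the origin (TCP) lies on the centre line of the jaws, within the pads' length; the fingertips stand 14 mm ahead of it and the grasp point (between the pads) lies 5 mm behind it; z points along the fingers, y is the line along which they close (so a half turn about z gives the same grasp; the last joint's range is limited). The gripper opens to 85 mm and grips with 20 to 120 N. Pads are 22 mm wide; open, the fingers measure 114 mm over their backs; the gripper's body (76 mm by 85 mm) begins 54 mm behind the grasp point. The pads swing forward as they close: fully open they stand 13 mm farther back than shut.
Start: joints at [58.763, 7.471, 85.268, -0, 87.261, -4.893], TCP at [266.242, 537.699, 223.792] pointing down, gripper open.
Joint ranges: [-169.43, 169.43], [-51.17, 129.36], [1.28, 143.12], [-76.62, 256.62], [0, 156.53], [-152.29, 152.29]. Speed limits (degrees/s): [136.94, 136.94, 159.86, 180, 180, 180].

## Interface

Orientations are given as [roll, pitch, yaw] about the fixed x, y, z axes, in that order (R = Rz(yaw) Ry(pitch) Rx(roll)).
In Python, from bench import sense, snapshot, camera_info, hand_in gives the robot as it stands. The module is installed in compiled form; this text tells all that it offers.
- The arm moves only by the tool apply_moves, never from a script. Its argument "deltas" is a list of rows, each a list of 7 numbers: the shift along the tool's x, y, z scaled (see below), then the turn, a rotation vector about the tool's x, y, z scaled (see below), then the opening, from 0 (shut) to 1 (fully open). In form: [[dx, dy, dz, ax, ay, az, claw], ...]. A call has 1 to 8 rows; each row shifts and turns the commanded pose from where the row before left it, along the tool's axes as they then stand; what a row does not reach is not made up. The controller multiplies each number of a shift by 0.03 m and each number of a turn by 0.08 rad. A row lasts 1/8 s, in which the tool goes at most 62.5 mm and 10.7 degrees, less where a joint would pass 70% of its speed; a pose out of reach is approached as far as the arm can. A call with a number of a shift or a turn outside -1 to 1 is refused whole. A call with a gripper value outside its range is refused whole. The fingers move at their own pace and stop on an object; "grip_force" is the grip in N (left out, the last holds). Time passes only in rows, so rows that do not move let the fingers close. It gives the time, the measured TCP pose, the force, the opening and the grip force at its end, in the units of the state.
- sense(): the state, without advancing time (a new reading comes with each control period).
- snapshot(name): name is "side" or "top" or "wrist"; returns the picture (480x640x3 uint8, red, green, blue); there is no depth.
- camera_info(name): a dict with "vertical_fov" (degrees; the focal length in pixels is half the picture's height over the tangent of half this angle, whatever the lens; pixels are square), "cx", "cy" (the principal point, pixels), "origin" and "rotation" of the camera in the world; the wrist camera has in their place "tool_from_camera" (4x4, takes a point from camera to tool coordinates, whose origin is the TCP and whose axes are the flange's). Camera axes: x right, y up, looking along -z (the intrinsics and any distortion apply to the point x, -y, -z); pixel columns grow to the right and rows downward; lengths in mm; the calibration is good to about 2 mm. A picture is of the moment at which its call begins: read the wrist's pose just before it. camera_info takes no time and is no camera call.
- hand_in(): hands the job in; it is judged then, once.
The state is a dict: "time": time; "joint_pos": joint angles; "qd": joint speeds; "joint_efforts": joint torques, N m; "tool_pos": TCP position; "tcp_rot": TCP orientation; "ft_force": force on the tool from outside, world axes, zero at the start; "wrist_torque": the same for the moment, N m; "finger_gap": finger opening in mm; "grip_force": force on a finger pad.
Only numpy, scipy, OpenCV 4.12 (cv2) and the standard library are available. Lean on these libraries where they do the work, as an engineer would, in place of code of your own. Each camera call takes 0.05 s, during which the arm holds its last target. There are 200 camera calls.

## Working session

There is one attempt and no reset: what is moved stays moved. The work goes in short steps, Python scripts to look and compute and a tool call to move; the robot and the scene stay as the last step left them, time stands still between calls to the robot, and variables do not carry over. Pictures are saved under pics/ and viewed, at most 14 in all, crops included, and the job is handed in when it is done.

Besides the shell and the picture viewer there is one more tool, called after "Emit:" as a command line: name --pt "numbers of a row" for each row, then --argument value for the rest. apply_moves: Moves the arm, as the interface text tells. Its arguments: {"type":"object","properties":{"deltas":{"type":"array"},"grip_force":{"type":"number"}},"required":["deltas"]}

```bash
mkdir -p pics; python3 - <<'E'
from bench import *
import cv2,json
print(sense())
for n in("side","top","wrist"):
    print(n,camera_info(n))
    if n!="wrist": cv2.imwrite(f"pics/{n}0.png",snapshot(n)[:,:,::-1])
E
```

```text
{'time': 0.0, 'joint_pos': array([ 5.87634173e+01,  7.51342964e+00,  8.53320828e+01, -1.19873783e-03,
        8.72607282e+01, -4.89273035e+00]), 'qd': array([ 0.1180206 ,  0.05385996, -0.02939283, -0.04815829,  0.0775776 ,
       -0.06282362]), 'joint_efforts': array([ 2.15331987e-03, -5.69375753e+01, -5.00570655e+01, -3.74956908e-04,
        1.47185469e-02, -9.84151939e-05]), 'tool_pos': array([265.93752008, 537.20043165, 222.73506984]), 'tcp_rot': array([-1.79894044e+02, -7.86841222e-03,  1.53656199e+02]), 'ft_force': array([-0.22050889,  0.40268986,  0.54665441]), 'wrist_torque': array([-0.01495067,  0.02125485, -0.03597808]), 'grip_force': 0.0, 'finger_gap': 85.08946930369228}
side {'vertical_fov': 51.40127220036726, 'cx': 323.89327916584165, 'cy': 242.20839893190964, 'origin': array([ 308.60692592, -691.79232817,  898.86450965]), 'rotation': array([ 42.6224321 ,   1.0553784 , -22.14371566])}
top {'vertical_fov': 57.70800767490806, 'cx': 319.16485427160086, 'cy': 251.8384855567014, 'origin': array([ 385.03956124,   14.6590606 , 1117.80716325]), 'rotation': array([ 10.61932574,   0.12265383, -91.21898149])}
wrist {'vertical_fov': 68.18413653749506, 'cx': 317.72055067064946, 'cy': 238.1183058280294, 'tool_from_camera': array([[-1.19809652e-04,  9.47817309e-01,  3.18813948e-01,
         8.09309318e+01],
       [ 9.99999890e-01,  2.58226371e-04, -3.91895607e-04,
        -5.06019202e-01],
       [-4.53771609e-04,  3.18813866e-01, -9.47817236e-01,
        -1.51841813e+02],
       [ 0.00000000e+00,  0.00000000e+00,  0.00000000e+00,
         1.00000000e+00]])}
```

View pics/top0.png

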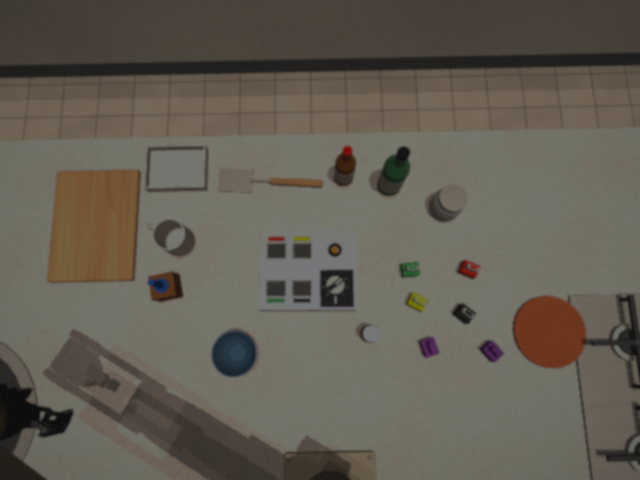

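View pics/side0.png

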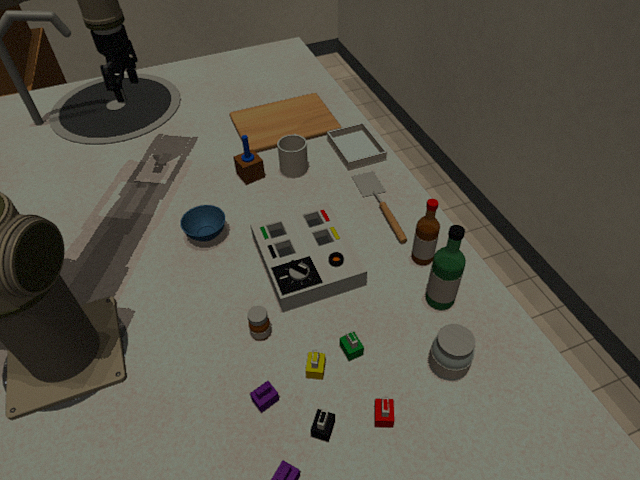

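```bash
cat > h.py <<'E'
from bench import *
import cv2, numpy as np
from scipy.spatial.transform import Rotation as Ro
def rpy(r): return Ro.from_euler('xyz',r,degrees=True).as_matrix()
def tool():
    s=sense(); T=np.eye(4); T[:3,:3]=rpy(s['tcp_rot']); T[:3,3]=s['tool_pos']; return T
def cam(n,T=None):
    i=camera_info(n); f=240/np.tan(np.radians(i['vertical_fov']/2))
    if n=='wrist':
        C=T@i['tool_from_camera']; o,R=C[:3,3],C[:3,:3]
    else: o,R=i['origin'],rpy(i['rotation'])
    return o,R,f,i['cx'],i['cy']
def cast(c,p,z):
    o,R,f,cx,cy=c; p=np.atleast_2d(np.float64(p))
    d=np.c_[(p[:,0]-cx)/f,-(p[:,1]-cy)/f,-np.ones(len(p))]@R.T
    return o+d*((z-o[2])/d[:,2])[:,None]
def proj(c,P):
    o,R,f,cx,cy=c; q=(np.atleast_2d(P)-o)@R
    return np.c_[cx+f*q[:,0]/-q[:,2],cy-f*q[:,1]/-q[:,2]]
def shot(n,name=None):
    T=tool(); im=snapshot(n)[:,:,::-1].copy()
    if name: cv2.imwrite(f'pics/{name}.png',im)
    return im,cam(n,T)
HS=dict(red=[(0,8,150,60),(172,180,150,60)],yellow=[(22,35,150,60)],green=[(50,80,120,40)],orange=[(9,18,150,60)],purple=[(135,165,100,30)],blue=[(105,125,180,40)])
def mask(im,col):
    h=cv2.cvtColor(im,cv2.COLOR_BGR2HSV); m=0
    for a,b,s,v in HS[col]: m=m|cv2.inRange(h,(a,s,v),(b,255,255))
    return m
def blobs(m,amin=15):
    n,l,st,ce=cv2.connectedComponentsWithStats(m)
    return [(ce[i],st[i,4],l==i) for i in range(1,n) if st[i,4]>=amin]
def go(x,y,z,yaw):
    "distance to a target with the tool upright, in move units"
    T=tool(); s=sense(); d=T[:3,:3].T@(np.array([x,y,z])-T[:3,3])/30
    t=Ro.from_matrix(T[:3,:3].T@rpy([180,0,yaw])).as_rotvec()/.08
    print('go',np.round([x,y,z,yaw],1),'shift',d.round(2),'turn',t.round(2),'tcp',s['tool_pos'].round(1),s['tcp_rot'].round(1),'gap',round(s['finger_gap'],1),'F',s['ft_force'].round(1),'t',s['time'])
E
python3 - <<'E'
from h import *
im,c=shot('top')
for k in HS:
    for ce,a,_ in blobs(mask(im,k),8): print(k,ce.round(),a,cast(c,ce,25)[0].round())
print(cast(c,[(262,235),(356,233),(356,310),(260,311)],50).round(), cast(c,[(465,313),(336,287),(163,286)],[30,60,60][0]).round())
cv2.imwrite('pics/crop1.png',cv2.convertScaleAbs(cv2.resize(im[220:370,250:520],None,fx=2.9,fy=2.9,interpolation=2),alpha=1.6))
E
```

```text
red [347. 151.] 80 [861. -67.  25.]
red [276. 238.] 30 [627. 123.  25.]
red [467. 270.] 133 [ 535. -360.   25.]
red [474. 266.] 17 [ 544. -378.   25.]
yellow [302. 238.] 28 [626.  57.  25.]
yellow [416. 302.] 158 [ 458. -226.   25.]
green [399. 170.] 15 [ 807. -203.   25.]
green [390. 171.] 26 [ 802. -180.   25.]
green [399. 175.] 14 [ 791. -203.   25.]
green [408. 271.] 87 [ 536. -211.   25.]
green [275. 300.] 15 [470. 126.  25.]
orange [349. 165.] 74 [824. -71.  25.]
orange [334. 250.] 30 [593. -26.  25.]
orange [165. 287.] 262 [508. 402.  25.]
orange [549. 332.] 3911 [ 378. -550.   25.]
purple [429. 347.] 216 [ 347. -251.   25.]
purple [491. 351.] 238 [ 334. -403.   25.]
blue [153. 282.] 24 [520. 433.  25.]
blue [162. 285.] 81 [513. 411.  25.]
[[631. 155.  50.]
 [631. -81.  50.]
 [439. -74.  50.]
 [442. 160.  50.]] [[ 427. -345.   30.]
 [ 499.  -28.   30.]
 [ 510.  406.   30.]]
```

View pics/crop1.png

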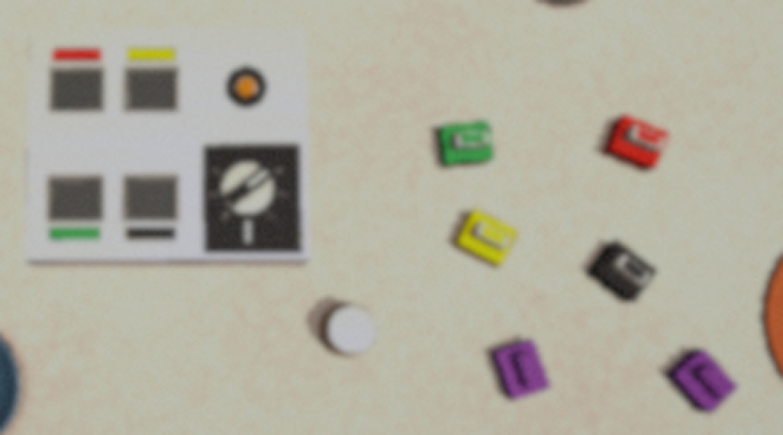

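Emit:
apply_moves --pt "0 0 0 0 0 1 1" --pt "0 0 0 0 0 1 1" --pt "0 0 0 0 0 1 1" --pt "0 0 0 0 0 1 1" --pt "0 0 0 0 0 1 1" --pt "0 0 0 0 0 1 1" --pt "0 0 0 0 0 1 1" --pt "0 0 0 0 0 1 1"

```text
time: 1.15
tool_pos: [266.1, 537.5, 223.4]
tcp_rot: [-180.0, 0.0, 116.8]
ft_force: [-0.4, -0.0, -0.5]
finger_gap: 85.3
grip_force: 0.0
```

Emit:
apply_moves --pt "0 0 0 0 0 1 1" --pt "0 0 0 0 0 1 1" --pt "0 0 0 0 0 1 1" --pt "0 0 0 0 0 1 1" --pt "0 0 0 0 0 1 1" --pt "0 0 0 0 0 0.9 1" --pt "-0.5 0.5 0 0 0 0 1" --pt "-1 0.5 0 0 0 0 1"

```text
time: 2.15
tool_pos: [296.9, 491.8, 223.3]
tcp_rot: [-180.0, 0.0, 90.1]
ft_force: [0.7, 0.1, -0.2]
finger_gap: 85.6
grip_force: 0.0
```

Emit:
apply_moves --pt "-1 0.5 0 0 0 0 1" --pt "-1 0.5 0 0 0 0 1" --pt "-1 0.5 0 0 0 0 1" --pt "-1 0.5 0 0 0 0 1" --pt "-1 0.5 0 0 0 0 1" --pt "-1 0.5 0 0 0 0 1" --pt "-1 0.5 0 0 0 0 1" --pt "-1 0.5 0 0 0 0 1"

```text
time: 3.15
tool_pos: [416.5, 250.4, 223.7]
tcp_rot: [180.0, 0.0, 90.0]
ft_force: [0.3, 1.0, 0.1]
finger_gap: 85.5
grip_force: 0.0
```

Emit:
apply_moves --pt "-1 0.5 0 0 0 0 1" --pt "-1 0.5 0 0 0 0 1" --pt "-1 0.5 0 0 0 0 1" --pt "-1 0.5 0 0 0 0 1" --pt "-1 0.5 0 0 0 0 1" --pt "-1 0.5 0 0 0 0 1" --pt "-1 0.5 0 0 0 0 1" --pt "0 0 0 0 0 0 1"

```text
time: 4.15
tool_pos: [521.0, 39.6, 223.5]
tcp_rot: [-180.0, 0.0, 89.8]
ft_force: [-0.3, -0.3, 0.6]
finger_gap: 85.2
grip_force: 0.0
```

```bash
python3 - <<'E'
from h import *
go(535,40,230,90)
im,c=shot('wrist','w1')
np.save('w1.npy',np.array([0]))
for k in HS:
    for ce,a,_ in blobs(mask(im,k),30): print(k,ce.round(1),a,cast(c,ce,50)[0].round(1))
E
```

```text
go [535  40 230  90] shift [ 0.01  0.47 -0.22] turn [-0.01  0.01 -0.04] tcp [521.   39.6 223.5] [-180.     0.    89.8] gap 85.2 F [-0.3 -0.3  0.6] t 4.15
red [435.3 119.5] 572 [624.4 119.8  50. ]
yellow [427.1 192.4] 463 [623.3  55.7  50. ]
yellow [271.3 405.2] 879 [ 467.6 -191.2   50. ]
green [256.9 116.7] 530 [469.2 122.6  50. ]
green [335.3 400.2] 836 [ 541.1 -184.3   50. ]
green [336.4 421.2] 32 [ 542.8 -215.    50. ]
orange [388.6 276.8] 171 [592.8 -30.   50. ]
orange [626.6 337.8] 1133 [ 851.6 -102.3   50. ]
```

View pics/w1.png

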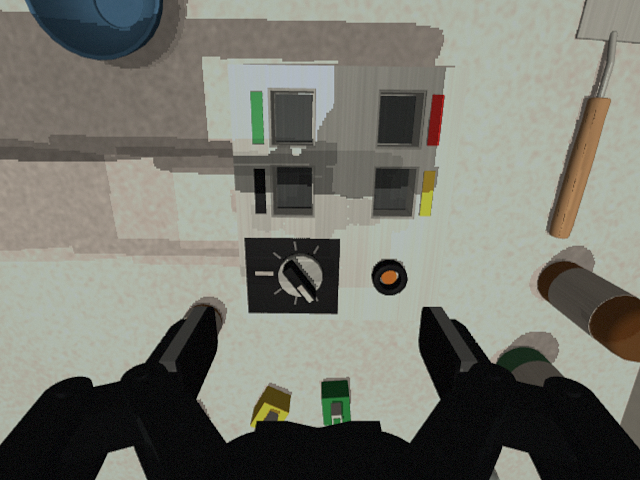

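Emit:
apply_moves --pt "-1 -0.1 0 0 0 0 1" --pt "-1 -0.1 0 0 0 0 1" --pt "-1 -0.1 0 0 0 0 1" --pt "-1 -0.1 0 0 0 0 1" --pt "-1 -0.1 0 0 0 0 1" --pt "-1 -0.1 0 0 0 0 1" --pt "-1 -0.1 0 0 0 0 1" --pt "-1 -0.1 0 0 0 0 1"

```text
time: 5.2
tool_pos: [496.1, -197.7, 223.8]
tcp_rot: [-180.0, -0.0, 90.0]
ft_force: [-0.4, -0.0, -0.5]
finger_gap: 85.7
grip_force: 0.0
```

Emit:
apply_moves --pt "-1 -0.1 0 0 0 0 1" --pt "-1 -0.1 0 0 0 0 1" --pt "-1 -0.1 0 0 0 0 1" --pt "-0.7 -0.1 0 0 0 0 1" --pt "0 0 0 0 0 0 1" --pt "0 0 0 0 0 0 1"

```text
time: 5.95
tool_pos: [484.5, -307.7, 223.7]
tcp_rot: [-180.0, -0.0, 90.0]
ft_force: [-1.0, -0.1, -0.1]
finger_gap: 85.4
grip_force: 0.0
```

```bash
python3 - <<'E'
from h import *
go(485,-310,223,90)
im,c=shot('wrist','w2')
for k in ('red','yellow','green','purple'):
    for ce,a,m in blobs(mask(im,k),100):
        P=cast(c,np.argwhere(m)[:,::-1],30)[:,:2]; print(k,ce.round(1),a,cast(c,ce,30)[0].round(1),[np.round(v,1) for v in cv2.minAreaRect(np.float32(P))])
a=cv2.imread('pics/w1.png')[225:325,235:350]; b=im
cv2.imwrite('pics/dial.png',cv2.resize(a,None,fx=4,fy=4))
E
```

```text
go [ 485 -310  223   90] shift [-0.08  0.02  0.02] turn [-0.   -0.01 -0.01] tcp [ 484.5 -307.7  223.7] [-180.   -0.   90.] gap 85.4 F [-1.  -0.1 -0.1] t 5.95
red [369.7 256.9] 693 [ 539.8 -363.2   30. ] [array([ 541.4, -367.2]), array([43.2, 33.9]), np.float64(65.3)]
red [374.2 269.5] 129 [ 545.1 -377.6   30. ] [array([ 545. , -377.7]), array([20. ,  7.7]), np.float64(64.7)]
yellow [291.9 123.2] 1182 [ 461.5 -230.    30. ] [array([ 460.8, -230.8]), array([41.4, 33.4]), np.float64(61.6)]
yellow [289.4 124.1] 198 [ 459.1 -230.9   30. ] [array([ 459.1, -231. ]), array([20.5,  8.1]), np.float64(61.3)]
green [379.5 108.8] 1126 [ 542.  -217.6   30. ] [array([ 543.1, -218.1]), array([33.5, 40.9]), np.float64(4.2)]
green [385.5 108.6] 191 [ 547.5 -217.4   30. ] [array([ 547.1, -217.5]), array([ 7.2, 20.1]), np.float64(3.6)]
purple [177. 148.] 1899 [ 352.1 -252.4   30. ] [array([ 351.5, -252.8]), array([52.4, 33.2]), np.float64(17.0)]
purple [184.  290.6] 1547 [ 340.7 -402.2   30. ] [array([ 338.4, -404.2]), array([64.3, 35.1]), np.float64(39.2)]
```

View pics/w2.png

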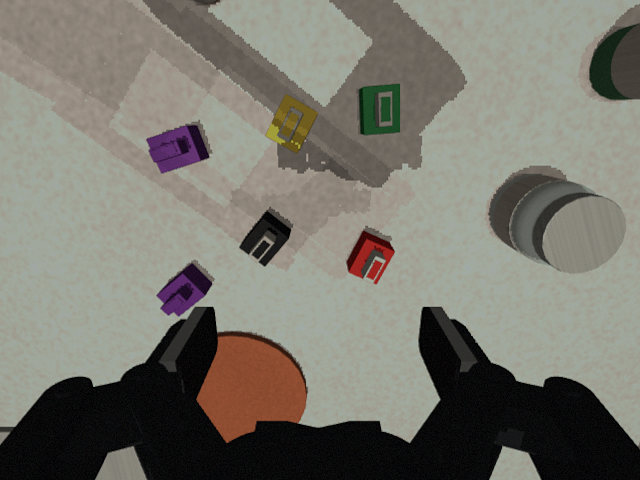

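View pics/dial.png

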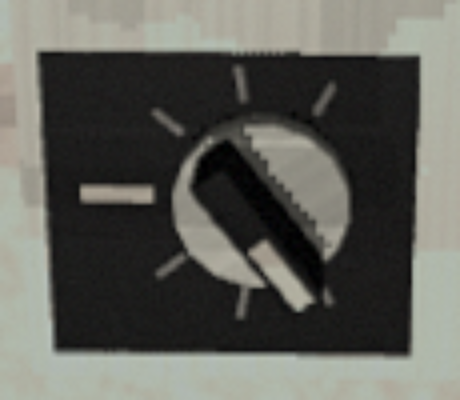

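```bash
cat >> h.py <<'E'
def stripe(im,c,col):
    "tab stripe on z=50: centre, yaw of long axis"
    if col=='black': m=cv2.inRange(im,(0,0,0),(70,70,70))
    else: m=mask(im,col)
    out=[]
    for ce,a,l in blobs(m,20):
        P=np.float32(cast(c,np.argwhere(l)[:,::-1],50)[:,:2]); (x,y),(w,h),_=cv2.minAreaRect(P)
        if 15<max(w,h)<26 and 5<min(w,h)<12:
            v=cv2.fitLine(P,cv2.DIST_L2,0,.01,.01).ravel(); out.append((P.mean(0),np.degrees(np.arctan2(v[1],v[0]))%180,(round(w,1),round(h,1),a)))
    return out
E
python3 - <<'E'
from h import *
c=cam('wrist',tool()); im=cv2.imread('pics/w2.png')
for k in('green','yellow','red','black'):
    for p,y,s in stripe(im,c,k): print(k,p,y,s); go(*p,48,y)
E
```

```text
green [ 543.96136 -217.79745] 93.8011 (6.8, 19.0, np.int32(191))
go [ 544.  -217.8   48.    93.8] shift [2.99 1.98 5.86] turn [-0.   -0.01 -0.83] tcp [ 484.6 -307.5  223.8] [-180.   -0.   90.] gap 85.5 F [ 1.  -0.5  0.7] t 6.0
yellow [ 460.68942 -230.5607 ] 61.4924 (19.3, 7.7, np.int32(198))
go [ 460.7 -230.6   48.    61.5] shift [ 2.56 -0.8   5.86] turn [-0.   -0.01  6.22] tcp [ 484.6 -307.5  223.8] [-180.   -0.   90.] gap 85.5 F [ 1.  -0.5  0.7] t 6.0
red [ 541.7691 -368.7261] 65.11158 (18.8, 7.2, np.int32(129))
go [ 541.8 -368.7   48.    65.1] shift [-2.04  1.91  5.86] turn [-0.   -0.01  5.43] tcp [ 484.6 -307.5  223.8] [-180.   -0.   90.] gap 85.5 F [ 1.  -0.5  0.7] t 6.0
black [ 429.4315 -347.059 ] 48.57343 (19.5, 7.4, np.int32(143))
go [ 429.4 -347.1   48.    48.6] shift [-1.32 -1.84  5.86] turn [-0.   -0.01  9.04] tcp [ 484.6 -307.5  223.8] [-180.   -0.   90.] gap 85.5 F [ 1.  -0.5  0.7] t 6.0
```

Emit:
apply_moves --pt "1 0.66 0 0 0 0 0.5" --pt "1 0.66 0 0 0 0 0.5" --pt "0.99 0.66 0 0 0 0 0.5" --pt "0 0 0.5 0 0 -0.83 0.5" --pt "0 0 1 0 0 0 0.5" --pt "0 0 1 0 0 0 0.5" --pt "0 0 1 0 0 0 0.5" --pt "0 0 1 0 0 0 0.5"

```text
time: 7.0
tool_pos: [544.1, -217.7, 88.1]
tcp_rot: [180.0, -0.0, 93.8]
ft_force: [-0.2, 0.8, 0.4]
finger_gap: 42.7
grip_force: 0.0
```

Emit:
apply_moves --pt "0 0 0.8 0 0 0 0.5" --pt "0 0 0.5 0 0 0 0.5" --pt "0 0 0 0 0 0 0.5" --pt "0 0 0 0 0 0 0.5"

```text
time: 7.5
tool_pos: [544.7, -219.0, 51.1]
tcp_rot: [179.9, 0.1, 93.8]
ft_force: [-0.3, -0.0, -0.4]
finger_gap: 42.5
grip_force: 0.0
```

```bash
python3 - <<'E'
from h import *
go(544,-217.8,48,93.8)
shot('wrist','g1')
E
```

```text
go [ 544.  -217.8   48.    93.8] shift [ 0.04 -0.02  0.1 ] turn [ 0.02  0.01 -0.01] tcp [ 544.7 -219.    51.1] [1.799e+02 1.000e-01 9.380e+01] gap 42.5 F [-0.3 -0.  -0.4] t 7.5
```

View pics/g1.png

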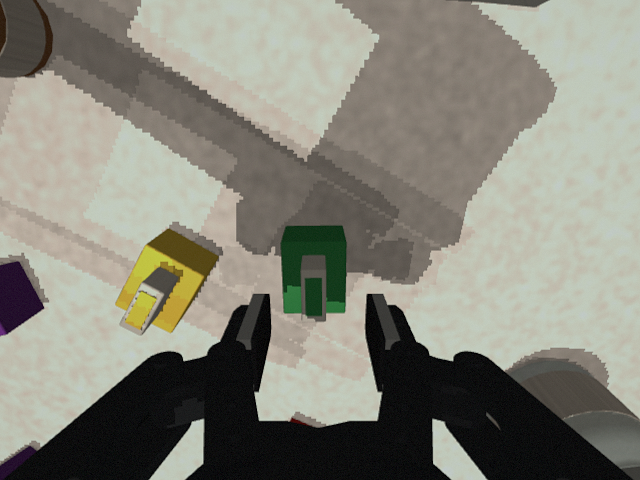

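Emit:
apply_moves --pt "0 0 0.08 0 0 0 0.5" --pt "0 0 0 0 0 0 0" --pt "0 0 0 0 0 0 0" --pt "0 0 0 0 0 0 0" --pt "0 0 0 0 0 0 0" --pt "0 0 0 0 0 0 0" --grip_force 50

```text
time: 8.3
tool_pos: [543.9, -218.9, 47.4]
tcp_rot: [-180.0, -0.0, 93.7]
ft_force: [-0.0, 0.1, 0.3]
finger_gap: 0.2
grip_force: 0.0
```

Emit:
apply_moves --pt "0 0 -1 0 0 0 0" --pt "0 0 -1 0 0 0 0" --pt "0 0 -1 0 0 0 0" --pt "0 0 -1 0 0 0 0" --pt "0 0 0 0 0 1 0" --pt "0 0 0 0 0 0.05 0"

```text
time: 9.05
tool_pos: [544.1, -219.0, 167.8]
tcp_rot: [180.0, 0.0, 88.9]
ft_force: [-0.4, -0.2, -0.4]
finger_gap: 0.0
grip_force: 0.0
```

```bash
cat >> h.py <<'E'
DY=-1.03; DO=np.array([545.4,43.2])
def disp(x,y):
    a=np.radians(DY); return DO+np.array([[np.cos(a),-np.sin(a)],[np.sin(a),np.cos(a)]])@[x,y]
BAY=dict(red=(47,78),yellow=(47,14),green=(-47,78),black=(-47,14))
E
python3 - <<'E'
from h import *
go(*disp(-47,78),150,90+DY)
E
```

```text
go [499.8 122.  150.   89. ] shift [11.34 -1.68  0.59] turn [ 0.01  0.   -0.01] tcp [ 544.1 -219.   167.8] [180.    0.   88.9] gap 0.0 F [-0.4 -0.2 -0.4] t 9.05
```

```bash
python3 - <<'E'
from h import *
C=np.eye(4); c=cam('wrist',C)
for x in(-11,0,11):
  print(proj(c,[[x,21,14],[x,-21,14],[x,0,1],[x,21,8]]).round())
im,c=shot('wrist','g2')
for p,y,s in stripe(im,c,'green'): print(p,y,s); go(*p,48,y)
print([ (ce.round(1),a) for ce,a,_ in blobs(mask(im,'green'),40)])
E
```

```text
[[356. 304.]
 [276. 304.]
 [316. 317.]
 [357. 309.]]
[[357. 285.]
 [276. 285.]
 [316. 297.]
 [358. 290.]]
[[358. 265.]
 [275. 265.]
 [316. 276.]
 [359. 270.]]
[ 543.4121  -218.64146] 92.89095 (7.0, 19.1, np.int32(206))
go [ 543.4 -218.6   48.    92.9] shift [ 0.   -0.01  3.97] turn [-0.01 -0.   -0.85] tcp [ 543.7 -218.8  167.1] [-180.   -0.   89.] gap -0.3 F [ 0.2 -0.1 -0.3] t 9.1
[(array([315.7, 212.7]), np.int32(1434)), (array([315.8, 226.4]), np.int32(206))]
```

View pics/g2.png

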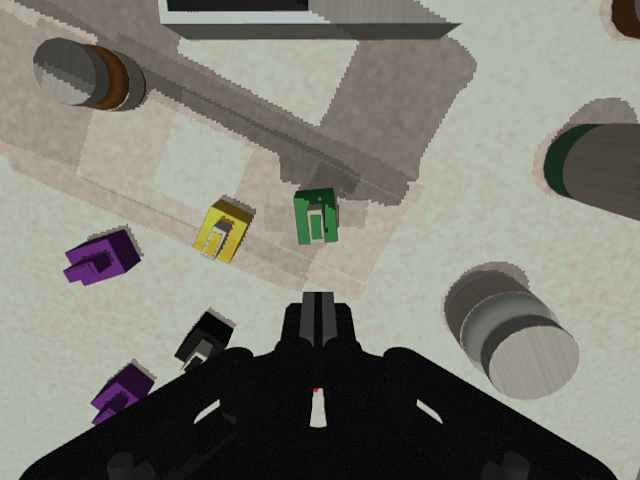

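Emit:
apply_moves --pt "-1 0 0 0 0 0 0" --pt "-1 0 0 0 0 0 0" --pt "0 0 1 0 0 0 0" --pt "0 0 1 0 0 0 0" --pt "0 0 1 0 0 0 0" --pt "0 0 1 0 0 0 0" --pt "0 0 0.8 0 0 0 0" --pt "0 0 0 0 0 0 0"

```text
time: 10.1
tool_pos: [540.2, -277.3, 20.0]
tcp_rot: [-179.7, -0.2, 89.0]
ft_force: [-0.5, 0.1, 0.2]
finger_gap: -0.3
grip_force: 0.0
```

Emit:
apply_moves --pt "0 0 0.1 0 0 0 0" --pt "0 0 0.1 0 0 0 0" --pt "0 0 0 0 0 0 0"

```text
time: 10.48
tool_pos: [543.2, -279.1, 18.1]
tcp_rot: [179.9, 0.0, 88.9]
ft_force: [0.8, 0.0, -0.4]
finger_gap: -0.4
grip_force: 0.0
```

```bash
python3 - <<'E'
from h import *
go(544,-279,14,90)
E
```

```text
go [ 544 -279   14   90] shift [0.   0.03 0.14] turn [ 0.01  0.01 -0.23] tcp [ 543.2 -279.1   18.1] [179.9   0.   88.9] gap -0.4 F [ 0.8  0.  -0.4] t 10.475
```

Emit:
apply_moves --pt "0 0 0.1 0 0 0 0" --pt "0 0 0 0 0 0 0"

```text
time: 10.72
tool_pos: [542.7, -278.8, 14.3]
tcp_rot: [-180.0, -0.0, 88.9]
ft_force: [1.2, 0.6, -0.2]
finger_gap: 0.1
grip_force: 0.0
```

Emit:
apply_moves --pt "0 0 0.1 0 0 0 0" --pt "0 0 0 0 0 0 0"

```text
time: 10.98
tool_pos: [542.5, -278.7, 11.0]
tcp_rot: [-180.0, -0.0, 88.9]
ft_force: [-0.8, 0.3, -0.3]
finger_gap: 0.1
grip_force: 0.0
```

```bash
python3 - <<'E'
from h import *
go(544,-279,14,90)
im,c=shot('wrist','touch')
cv2.imwrite('pics/touch.png',im[150:480,100:540])
E
```

```text
go [ 544 -279   14   90] shift [-0.01  0.05 -0.1 ] turn [-0.01 -0.   -0.23] tcp [ 542.5 -278.7   11. ] [-180.    -0.    88.9] gap 0.1 F [-0.8  0.3 -0.3] t 10.975
```

View pics/touch.png

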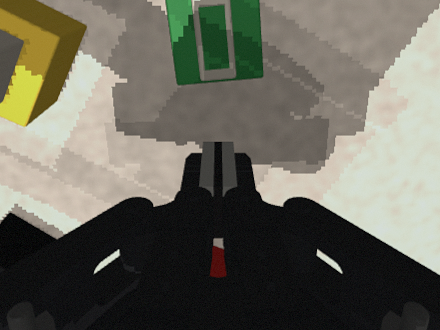

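Emit:
apply_moves --pt "0 0 0.15 0 0 0 0" --pt "0 0 0.15 0 0 0 0" --pt "0 0 0 0 0 0 0"

```text
time: 11.4
tool_pos: [542.2, -278.6, 1.6]
tcp_rot: [-179.9, -0.0, 88.9]
ft_force: [-0.3, 0.9, 0.3]
finger_gap: -0.5
grip_force: 0.0
```

Emit:
apply_moves --pt "0 0 0.1 0 0 0 0" --pt "0 0 0 0 0 0 0"

```text
time: 11.65
tool_pos: [542.6, -278.7, -0.9]
tcp_rot: [-180.0, -0.0, 88.9]
ft_force: [0.1, 0.4, -0.2]
finger_gap: -0.2
grip_force: 0.0
```

Emit:
apply_moves --pt "0 0 0.1 0 0 0 0" --pt "0 0 0 0 0 0 0"

```text
time: 11.9
tool_pos: [542.6, -278.8, -3.9]
tcp_rot: [-180.0, -0.0, 88.9]
ft_force: [-0.6, 0.1, 0.3]
finger_gap: -0.3
grip_force: 0.0
```

Emit:
apply_moves --pt "0 0 0.1 0 0 0 0" --pt "0 0 0 0 0 0 0"

```text
time: 12.15
tool_pos: [542.5, -278.7, -7.0]
tcp_rot: [-180.0, -0.0, 88.9]
ft_force: [0.0, 0.3, -0.5]
finger_gap: 0.3
grip_force: 0.0
```

Emit:
apply_moves --pt "0 0 0.1 0 0 0 0" --pt "0 0 0 0 0 0 0"

```text
time: 12.4
tool_pos: [542.9, -279.0, -7.5]
tcp_rot: [-180.0, -0.0, 88.9]
ft_force: [-9.0, 5.5, 20.1]
finger_gap: -0.1
grip_force: 9.5
```

Emit:
apply_moves --pt "0 0 -1 0 0 0 0" --pt "0 0 -1 0 0 0 0.4" --pt "0 0 -1 0 0 0 0.4" --pt "0 0 -0.6 0 0 0 0.4" --pt "1 0 0 0 0 0 0.4" --pt "1 0.03 0 0 0 0 0.4" --pt "0 0 0 0 0 -0.9 0.4" --pt "0 0 0 0 0 0 0.4"

```text
time: 13.4
tool_pos: [544.6, -218.5, 98.0]
tcp_rot: [-180.0, -0.0, 93.1]
ft_force: [0.2, 0.9, 0.5]
finger_gap: 34.3
grip_force: 0.0
```

```bash
python3 - <<'E'
from h import *
im,c=shot('wrist','g3')
go(543.5,-218.5,24,93.3)
for p,y,s in stripe(im,c,'green'): print(p,y,s); go(*p,24,y)
E
```

```text
go [ 543.5 -218.5   24.    93.3] shift [ 0.01 -0.03  2.47] turn [-0.01 -0.   -0.07] tcp [ 544.6 -218.8   98.1] [-180.   -0.   93.] gap 34.0 F [-0.3  0.5  0.2] t 13.45
[ 543.30493 -218.90077] 93.75222 (7.2, 19.0, np.int32(365))
go [ 543.3 -218.9   24.    93.8] shift [-0.   -0.04  2.47] turn [-0.01 -0.   -0.17] tcp [ 544.6 -218.8   98.1] [-180.   -0.   93.] gap 34.0 F [-0.3  0.5  0.2] t 13.45
```

Emit:
apply_moves --pt "0 -0.04 0.8 0 0 -0.1 0.4" --pt "0 0 0.8 0 0 0 0.4" --pt "0 0 0.6 0 0 0 0.4" --pt "0 0 0.27 0 0 0 0.4" --pt "0 0 0 0 0 0 0.4" --pt "0 0 0 0 0 0 0" --pt "0 0 0 0 0 0 0" --pt "0 0 0 0 0 0 0" --grip_force 50

```text
time: 14.45
tool_pos: [544.2, -219.3, 25.2]
tcp_rot: [179.9, 0.0, 93.5]
ft_force: [-0.8, -0.7, 1.9]
finger_gap: 10.7
grip_force: 54.3
```

Emit:
apply_moves --pt "0 0 0 0 0 0 0" --pt "0 0 0 0 0 0 0" --pt "0 0 -1 0 0 0 0" --pt "0 0 -1 0 0 0 0" --pt "0 0 -1 0 0 0 0" --pt "0 0 -0.5 0 0 1 0" --pt "0 0 0 0 0 0 0"

```text
time: 15.32
tool_pos: [544.4, -219.3, 130.5]
tcp_rot: [179.9, 0.1, 89.0]
ft_force: [0.4, 0.3, -0.7]
finger_gap: 10.9
grip_force: 53.8
```

```bash
python3 - <<'E'
from h import *
go(*disp(-47,78),130,90+DY)
E
```

```text
go [499.8 122.  130.   89. ] shift [11.35 -1.69  0.  ] turn [ 0.03  0.01 -0.  ] tcp [ 544.4 -219.3  130.5] [1.799e+02 1.000e-01 8.900e+01] gap 10.9 F [ 0.4  0.3 -0.7] t 15.325
```

Emit:
apply_moves --pt "1 -0.15 0 0 0 0 0" --pt "1 -0.15 0 0 0 0 0" --pt "1 -0.15 0 0 0 0 0" --pt "1 -0.15 0 0 0 0 0" --pt "1 -0.15 0 0 0 0 0" --pt "1 -0.15 0 0 0 0 0" --pt "1 -0.15 0 0 0 0 0" --pt "1 -0.15 0 0 0 0 0"

```text
time: 16.32
tool_pos: [510.8, 22.7, 127.6]
tcp_rot: [-179.9, -0.0, 89.1]
ft_force: [0.6, 0.0, -0.2]
finger_gap: 10.6
grip_force: 53.8
```

Emit:
apply_moves --pt "1 -0.15 0 0 0 0 0" --pt "1 -0.15 0 0 0 0 0" --pt "1 -0.15 0 0 0 0 0" --pt "0.35 -0.05 0 0 0 0 0" --pt "0 0 0 0 0 0 0" --pt "0 0 0 0 0 0 0"

```text
time: 17.08
tool_pos: [498.9, 121.6, 128.9]
tcp_rot: [-180.0, 0.0, 88.9]
ft_force: [-0.6, -0.5, -1.4]
finger_gap: 10.9
grip_force: 53.8
```

```bash
python3 - <<'E'
from h import *
go(*disp(-47,78),130,90+DY)
im,c=shot('wrist','p1')
for k in('red','yellow','green'):
    for ce,a,m in blobs(mask(im,k),60):
        P=cast(c,np.argwhere(m)[:,::-1],50)[:,:2]; print(k,ce.round(),a,cv2.minAreaRect(np.float32(P)))
for k in ('red','yellow','green'): print(k, disp(np.sign(BAY[k][0])*77.6,BAY[k][1]).round(1))
for p,y,s in stripe(im,c,'green'):print(p,y,s)
E
```

```text
go [499.8 122.  130.   89. ] shift [ 0.02  0.03 -0.04] turn [-0.01  0.01 -0.01] tcp [498.9 121.6 128.9] [-180.     0.    88.9] gap 10.9 F [-0.6 -0.5 -1.4] t 17.075
red [499. 243.] 859 ((624.7576293945312, 118.28467559814453), (41.73161697387695, 10.2672758102417), 88.87649536132812)
yellow [485. 325.] 661 ((623.5982666015625, 53.71595001220703), (41.32485580444336, 10.12783145904541), 89.09699249267578)
green [309. 261.] 4200 ((494.89654541015625, 108.43896484375), (64.91326904296875, 61.26321029663086), 88.91903686523438)
green [318. 326.] 800 ((498.58514404296875, 55.33415222167969), (36.20146560668945, 13.759593963623047), 88.91889953613281)
red [624.4 119.8]
yellow [623.2  55.8]
green [469.2 122.6]
```

View pics/p1.png

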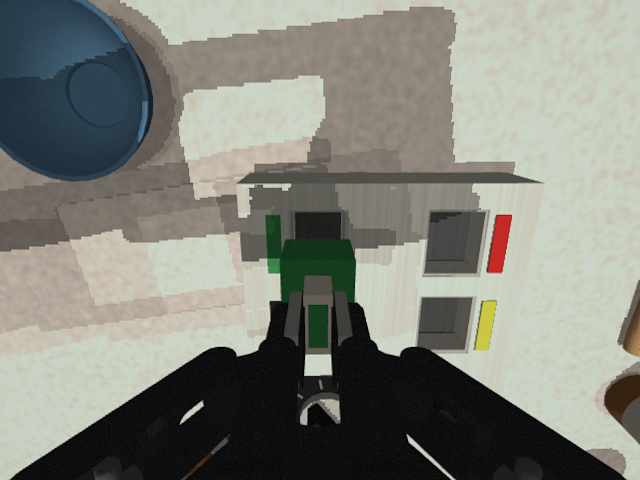

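```bash
python3 - <<'E'
from h import *
im=cv2.imread('pics/p1.png'); T=tool(); c=cam('wrist',T)
for ce,a,l in blobs(mask(im,'green'),60):
    P=cast(c,ce,T[2,3]+25)[0]; print(ce,a,P, (T[:3,:3].T@(P-T[:3,3])).round(1))
# body front face/top edge: shoulder rear edge
g=cv2.cvtColor(im,cv2.COLOR_BGR2GRAY); print(g[222,285:350])
E
```

```text
[309.41190476 260.51190476] 4200 [497.07355326 150.90941386 154.03137058] [ 29.4  -2.5 -25. ]
[318.00375 325.58   ] 800 [499.83658136 122.00121577 154.03137058] [  0.5   0.8 -25. ]
[95 94 92 87 86 75 70 70 81 82 45 26 32 29 33 28 27 29 31 28 32 31 30 29
 31 27 33 28 28 28 31 30 29 33 32 31 31 35 25 28 32 29 32 33 29 26 31 33
 32 26 33 33 32 32 30 27 86 81 70 71 88 88 84 92 92]
```

Emit:
apply_moves --pt "-0.02 0 0.8 0 0 0 0" --pt "0 0 0.8 0 0 0 0" --pt "0 0 0 0 0 0 0" --pt "0 0 0.2 0 0 0 0" --pt "0 0 0.2 0 0 0 0" --pt "0 0 0.2 0 0 0 0" --pt "0 0 0 0 0 0 0"

```text
time: 18.0
tool_pos: [498.6, 121.6, 62.8]
tcp_rot: [-180.0, 0.0, 88.9]
ft_force: [-0.1, -2.3, -1.6]
finger_gap: 10.9
grip_force: 53.7
```

Emit:
apply_moves --pt "0 0 0.15 0 0 0 0" --pt "0 0 0.15 0 0 0 0" --pt "0 0 0.1 0 0 0 0" --pt "0 0 0 0 0 0 0"

```text
time: 18.5
tool_pos: [499.2, 121.5, 51.3]
tcp_rot: [180.0, 0.0, 88.9]
ft_force: [0.5, -5.0, 1.4]
finger_gap: 10.5
grip_force: 54.3
```

Emit:
apply_moves --pt "0 0 0.1 0 0 0 0" --pt "0 0 0.1 0 0 0 0" --pt "0 0 0 0 0 0 0"

```text
time: 18.88
tool_pos: [499.2, 121.5, 45.6]
tcp_rot: [180.0, 0.0, 88.9]
ft_force: [-0.9, -5.3, 4.1]
finger_gap: 10.8
grip_force: 54.6
```

Emit:
apply_moves --pt "0 0 0.07 0 0 0 0" --pt "0 0 0 0 0 0 0"

```text
time: 19.12
tool_pos: [499.3, 121.5, 45.1]
tcp_rot: [180.0, 0.0, 88.9]
ft_force: [-10.3, -7.8, 20.7]
finger_gap: 10.7
grip_force: 56.8
```

Emit:
apply_moves --pt "0 0 0.06 0 0 0 0" --pt "0 0 0 0 0 0 0"

```text
time: 19.38
tool_pos: [499.5, 121.5, 45.1]
tcp_rot: [180.0, 0.0, 88.9]
ft_force: [-19.5, -9.4, 39.4]
finger_gap: 10.7
grip_force: 59.3
```

Emit:
apply_moves --pt "0 0 -0.15 0 0 0 0" --pt "0 0 0 0 0 0 0.35" --pt "0 0 0 0 0 0 0.35" --pt "0 0 -1 0 0 0 0.35" --pt "0 0 -1 0 0 0 0.35" --pt "0 0 -0.6 0 0 0 0.35" --pt "-1 -0.1 0 0 0 0 0.4" --pt "-1 -0.1 0 0 0 0 0.4"

```text
time: 20.38
tool_pos: [491.6, 61.7, 123.7]
tcp_rot: [-180.0, -0.0, 89.0]
ft_force: [-0.1, 0.3, -0.5]
finger_gap: 34.2
grip_force: 0.0
```

Emit:
apply_moves --pt "-1 -0.1 0 0 0 0 0.4" --pt "-1 -0.1 0 0 0 0 0.4" --pt "-1 -0.1 0 0 0 0 0.4" --pt "-1 -0.1 0 0 0 0 0.4" --pt "-1 -0.1 0 0 0 0 0.4" --pt "-1 -0.1 0 0 0 0 0.4" --pt "-1 -0.1 0 0 0 0 0.4" --pt "-1 -0.1 0 0 0 0 0.4"

```text
time: 21.38
tool_pos: [463.0, -178.2, 123.4]
tcp_rot: [-180.0, -0.0, 88.9]
ft_force: [0.0, -0.3, 0.9]
finger_gap: 34.4
grip_force: 0.0
```

Emit:
apply_moves --pt "-1 0 0 0 0 0 0.4" --pt "-0.73 0 0 0 0 0 0.4" --pt "0 0 0 0 0 1 0.4" --pt "0 0 0 0 0 1 0.4" --pt "0 0 0 0 0 1 0.4" --pt "0 0 0 0 0 1 0.4" --pt "0 0 0 0 0 1 0.4" --pt "0 0 0 0 0 1 0.4"

```text
time: 22.38
tool_pos: [462.4, -229.2, 123.5]
tcp_rot: [-180.0, -0.0, 61.3]
ft_force: [-0.3, 0.3, -0.5]
finger_gap: 34.4
grip_force: 0.0
```

```bash
sed -i 's/545.4,43.2/545.4,42.0/' h.py; cat > look.py <<'E'
import sys
from h import *
im,c=shot('wrist')
k=sys.argv[1]
for p,y,s in stripe(im,c,k): print(p,y,s); go(*p,24,y)
t,ct=shot('top')
for j in('red','yellow','green','purple'): print(j,[cast(ct,ce,30)[0][:2].round() for ce,a,_ in blobs(mask(t,j),50)])
E
python3 look.py yellow
```

```text
[ 460.41284 -231.05028] 61.250977 (18.8, 7.4, np.int32(298))
go [ 460.4 -231.1   24.    61.3] shift [-0.09 -0.02  3.32] turn [-0.01 -0.   -0.04] tcp [ 462.4 -229.2  123.5] [-180.    -0.    61.1] gap 34.1 F [-0.  -0.6  0.2] t 22.425
red [array([859., -67.])]
yellow [array([ 461., -221.])]
green [array([498., 122.])]
purple [array([ 341., -257.])]
```

Emit:
apply_moves --pt "-0.09 -0.04 0.5 0 0 0 0.4" --pt "0 0 0.9 0 0 0 0.4" --pt "0 0 0.9 0 0 0 0.4" --pt "0 0 0.7 0 0 0 0.4" --pt "0 0 0.3 0 0 0 0.4" --pt "0 0 0 0 0 0 0.4" --pt "0 0 0 0 0 0 0.4" --pt "0 0 0 0 0 0 0" --grip_force 50

```text
time: 23.48
tool_pos: [460.8, -231.7, 25.9]
tcp_rot: [179.9, 0.0, 61.4]
ft_force: [0.1, 0.1, -0.0]
finger_gap: 17.0
grip_force: 0.0
```

Emit:
apply_moves --pt "0 0 0 0 0 0 0" --pt "0 0 0 0 0 0 0" --pt "0 0 0 0 0 0 0"

```text
time: 23.85
tool_pos: [460.5, -231.5, 25.5]
tcp_rot: [179.9, 0.0, 61.4]
ft_force: [-1.2, 0.8, 5.7]
finger_gap: 10.7
grip_force: 54.7
```

Emit:
apply_moves --pt "0 0 -0.5 0 0 0 0" --pt "0 0 -1 0 0 -1 0" --pt "0 0 -1 0 0 -1 0" --pt "0 0 -1 0 0 -1 0" --pt "0 0 0 0 0 -1 0" --pt "0 0 0 0 0 -1 0" --pt "0 0 0 0 0 -1 0" --pt "0 0 0 0 0 0 0"

```text
time: 24.85
tool_pos: [460.0, -231.2, 130.5]
tcp_rot: [180.0, 0.0, 88.9]
ft_force: [0.5, 0.0, -0.2]
finger_gap: 10.8
grip_force: 53.9
```

```bash
python3 - <<'E'
from h import *
go(*disp(47,14),130,90+DY)
E
```

```text
go [592.6  55.2 130.   89. ] shift [9.63 4.24 0.02] turn [ 0.    0.   -0.01] tcp [ 460.  -231.2  130.5] [180.    0.   88.9] gap 10.8 F [ 0.5  0.  -0.2] t 24.85
```

Emit:
apply_moves --pt "0.96 0.42 0 0 0 0 0" --pt "0.96 0.42 0 0 0 0 0" --pt "0.96 0.42 0 0 0 0 0" --pt "0.96 0.42 0 0 0 0 0" --pt "0.96 0.42 0 0 0 0 0" --pt "0.96 0.42 0 0 0 0 0" --pt "0.96 0.42 0 0 0 0 0" --pt "0.96 0.42 0 0 0 0 0"

```text
time: 25.85
tool_pos: [565.4, -1.8, 130.2]
tcp_rot: [180.0, 0.0, 88.8]
ft_force: [0.5, -0.3, -0.8]
finger_gap: 11.0
grip_force: 53.9
```

Emit:
apply_moves --pt "0.96 0.42 0 0 0 0 0" --pt "0.98 0.43 0 0 0 0 0" --pt "0 0 0 0 0 0 0" --pt "0 0 0 0 0 0 0"

```text
time: 26.35
tool_pos: [591.4, 54.6, 129.8]
tcp_rot: [-180.0, 0.0, 88.9]
ft_force: [0.5, -1.4, -0.4]
finger_gap: 10.8
grip_force: 53.9
```

```bash
python3 - <<'E'
from h import *
go(*disp(47,14),80,90+DY)
im,c=shot('wrist','p2')
for k in('red','yellow','green'):
    for ce,a,m in blobs(mask(im,k),60):
        P=cast(c,np.argwhere(m)[:,::-1],50)[:,:2]; print(k,ce.round(),a,cv2.minAreaRect(np.float32(P)))
E
```

```text
go [592.6  55.2  80.   89. ] shift [0.02 0.04 1.66] turn [-0.01  0.01 -0.02] tcp [591.4  54.6 129.8] [-180.     0.    88.9] gap 10.8 F [ 0.5 -1.4 -0.4] t 26.35
red [366. 144.] 1055 ((623.8213500976562, 119.175537109375), (41.143775939941406, 9.88383674621582), 88.94579315185547)
yellow [326. 261.] 4178 ((596.3843383789062, 41.973777770996094), (67.27912902832031, 61.91226577758789), 88.87989807128906)
yellow [318. 327.] 798 ((590.7183227539062, -13.504852294921875), (35.70479965209961, 14.152291297912598), 89.3635025024414)
green [177. 141.] 2084 ((500.1528015136719, 122.4578857421875), (41.675071716308594, 35.18843460083008), 89.06832885742188)
green [120. 145.] 1060 ((468.3349914550781, 121.58573913574219), (41.21500778198242, 9.8624267578125), 88.97283935546875)
green [155. 146.] 461 ((490.0703125, 121.29364013671875), (20.948030471801758, 8.368840217590332), 89.27127075195312)
```

Emit:
apply_moves --pt "0 0.01 0.8 0 0 0 0" --pt "0 0 0.8 0 0 0 0" --pt "0 0 0 0 0 0 0" --pt "0 0 0.2 0 0 0 0" --pt "0 0 0.2 0 0 0 0" --pt "0 0 0.2 0 0 0 0" --pt "0 0 0 0 0 0 0"

```text
time: 27.28
tool_pos: [591.6, 55.0, 63.4]
tcp_rot: [-179.9, 0.0, 88.9]
ft_force: [-0.3, -0.3, 0.1]
finger_gap: 10.6
grip_force: 53.9
```

Emit:
apply_moves --pt "0 0 0.15 0 0 0 0" --pt "0 0 0.15 0 0 0 0" --pt "0 0 0.1 0 0 0 0" --pt "0 0 0 0 0 0 0"

```text
time: 27.78
tool_pos: [592.0, 55.0, 51.8]
tcp_rot: [-180.0, -0.0, 88.9]
ft_force: [1.1, -0.5, 0.0]
finger_gap: 10.8
grip_force: 53.9
```

Emit:
apply_moves --pt "0 0 0.12 0 0 0 0" --pt "0 0 0.12 0 0 0 0" --pt "0 0 0 0 0 0 0"

```text
time: 28.15
tool_pos: [592.4, 55.0, 45.6]
tcp_rot: [180.0, -0.0, 88.9]
ft_force: [-3.8, 0.1, 8.0]
finger_gap: 10.4
grip_force: 55.1
```

Emit:
apply_moves --pt "0 0 0.05 0 0 0 0" --pt "0 0 0 0 0 0 0"

```text
time: 28.4
tool_pos: [592.5, 55.0, 45.6]
tcp_rot: [179.9, 0.0, 88.9]
ft_force: [-9.7, -0.0, 19.9]
finger_gap: 10.3
grip_force: 56.7
```

Emit:
apply_moves --pt "0 0 0.05 0 0 0 0" --pt "0 0 -0.2 0 0 0 0" --pt "0 0 0 0 0 0 0.35" --pt "0 0 0 0 0 0 0.35" --pt "0 0 -1 0 0 0 0.35" --pt "0 0 -1 0 0 0 0.35" --pt "0 0 -0.7 0 0 0 0.35" --pt "-1 -0.1 0 0 0 0 0.4"

```text
time: 29.4
tool_pos: [590.0, 26.1, 130.8]
tcp_rot: [179.8, -0.0, 89.1]
ft_force: [0.8, -0.8, 1.2]
finger_gap: 33.6
grip_force: 0.0
```

Emit:
apply_moves --pt "-1 -0.1 0 0 0 0 0.4" --pt "-1 -0.1 0 0 0 0 0.4" --pt "-1 -0.1 0 0 0 0 0.4" --pt "-1 -0.1 0 0 0 0 0.4" --pt "-1 -0.1 0 0 0 0 0.4" --pt "-1 -0.1 0 0 0 0 0.4" --pt "-1 -0.1 0 0 0 0 0.4" --pt "-1 -0.1 0 0 0 0 0.4"

```text
time: 30.4
tool_pos: [559.5, -215.3, 127.9]
tcp_rot: [-180.0, -0.0, 88.9]
ft_force: [0.7, -0.1, -0.2]
finger_gap: 34.5
grip_force: 0.0
```

Emit:
apply_moves --pt "-1 -0.1 0 0 0 0 0.4" --pt "-1 -0.1 0 0 0 0 0.4" --pt "-1 -0.1 0 0 0 0 0.4" --pt "-1 -0.1 0 0 0 0 0.4" --pt "-1 -0.1 0 0 0 0 0.4" --pt "-0.15 0 0 0 0 1 0.4" --pt "0 0 0 0 0 1 0.4" --pt "0 0 0 0 0 1 0.4"

```text
time: 31.4
tool_pos: [541.7, -368.7, 127.6]
tcp_rot: [-179.9, -0.0, 75.0]
ft_force: [0.2, 0.3, 0.1]
finger_gap: 34.4
grip_force: 0.0
```

Emit:
apply_moves --pt "0 0 0 0 0 1 0.4" --pt "0 0 0 0 0 1 0.4" --pt "0 0 0 0 0 0.2 0.4" --pt "0 0 0 0 0 0 0.4"

```text
time: 31.9
tool_pos: [541.9, -368.6, 128.2]
tcp_rot: [-180.0, -0.0, 65.2]
ft_force: [-0.7, -0.1, -0.0]
finger_gap: 34.3
grip_force: 0.0
```

```bash
python3 look.py red
```

```text
[ 540.8245 -368.8944] 65.40688 (19.0, 7.5, np.int32(297))
go [ 540.8 -368.9   24.    65.4] shift [-0.03 -0.03  3.48] turn [-0.01 -0.   -0.05] tcp [ 542.  -368.6  128.3] [-180.    -0.    65.2] gap 34.2 F [-0.3 -0.6 -0.9] t 31.95
red [array([859., -67.]), array([ 531., -361.])]
yellow [array([594.,  58.])]
green [array([498., 122.])]
purple [array([ 347., -249.])]
```

Emit:
apply_moves --pt "-0.03 -0.05 0.6 0 0 0 0.4" --pt "0 0 0.9 0 0 0 0.4" --pt "0 0 0.9 0 0 0 0.4" --pt "0 0 0.7 0 0 0 0.4" --pt "0 0 0.35 0 0 0 0.4" --pt "0 0 0 0 0 0 0.4" --pt "0 0 0 0 0 0 0.4" --pt "0 0 0 0 0 0 0" --grip_force 50

```text
time: 33.0
tool_pos: [541.2, -369.5, 26.6]
tcp_rot: [179.9, 0.0, 65.1]
ft_force: [-0.2, 0.2, -0.4]
finger_gap: 16.9
grip_force: 0.0
```

Emit:
apply_moves --pt "0 0 0 0 0 0 0" --pt "0 0 0 0 0 0 0" --pt "0 0 0 0 0 0 0"

```text
time: 33.38
tool_pos: [541.0, -369.4, 26.4]
tcp_rot: [179.9, 0.0, 65.1]
ft_force: [-0.8, 0.4, 5.5]
finger_gap: 10.6
grip_force: 54.4
```

Emit:
apply_moves --pt "0 0 -0.5 0 0 0 0" --pt "0 0 -1 0 0 -1 0" --pt "0 0 -1 0 0 -1 0" --pt "0 0 -1 0 0 -1 0" --pt "0 0 0 0 0 -1 0" --pt "0 0 0 0 0 -1 0" --pt "0 0 0 0 0 -0.2 0" --pt "0 0 0 0 0 0 0"

```text
time: 34.38
tool_pos: [540.3, -368.8, 130.4]
tcp_rot: [-180.0, -0.0, 88.9]
ft_force: [-0.6, 0.5, -0.7]
finger_gap: 10.5
grip_force: 53.6
```

```bash
python3 - <<'E'
from h import *
go(*disp(47,78),130,90+DY)
E
```

```text
go [593.8 119.1 130.   89. ] shift [1.63e+01 1.46e+00 1.00e-02] turn [-0.   -0.   -0.02] tcp [ 540.3 -368.8  130.4] [-180.    -0.    88.9] gap 10.5 F [-0.6  0.5 -0.7] t 34.375
```

Emit:
apply_moves --pt "0.96 0.085 0 0 0 0 0" --pt "0.96 0.085 0 0 0 0 0" --pt "0.96 0.085 0 0 0 0 0" --pt "0.96 0.085 0 0 0 0 0" --pt "0.96 0.085 0 0 0 0 0" --pt "0.96 0.085 0 0 0 0 0" --pt "0.96 0.085 0 0 0 0 0" --pt "0.96 0.085 0 0 0 0 0"

```text
time: 35.38
tool_pos: [565.0, -137.9, 130.3]
tcp_rot: [-180.0, -0.0, 88.8]
ft_force: [0.2, -0.1, -0.9]
finger_gap: 10.6
grip_force: 53.6
```

Emit:
apply_moves --pt "0.96 0.085 0 0 0 0 0" --pt "0.96 0.085 0 0 0 0 0" --pt "0.96 0.085 0 0 0 0 0" --pt "0.96 0.085 0 0 0 0 0" --pt "0.96 0.085 0 0 0 0 0" --pt "0.96 0.085 0 0 0 0 0" --pt "0.96 0.085 0 0 0 0 0" --pt "0.96 0.085 0 0 0 0 0"

```text
time: 36.38
tool_pos: [589.7, 92.0, 130.3]
tcp_rot: [-180.0, 0.0, 88.8]
ft_force: [-0.9, -0.0, -1.8]
finger_gap: 10.8
grip_force: 53.6
```

Emit:
apply_moves --pt "0.94 0.085 0 0 0 0 0" --pt "0 0 0 0 0 0 0" --pt "0 0 0 0 0 0 0"

```text
time: 36.75
tool_pos: [592.6, 118.8, 130.1]
tcp_rot: [-180.0, 0.0, 88.9]
ft_force: [0.7, -0.9, 0.1]
finger_gap: 11.0
grip_force: 53.6
```

```bash
python3 - <<'E'
from h import *
go(*disp(47,78),80,90+DY)
E
```

```text
go [593.8 119.1  80.   89. ] shift [0.01 0.04 1.67] turn [-0.    0.01 -0.01] tcp [592.6 118.8 130.1] [-180.     0.    88.9] gap 11.0 F [ 0.7 -0.9  0.1] t 36.75
```

Emit:
apply_moves --pt "0 0.01 0.8 0 0 0 0" --pt "0 0 0.8 0 0 0 0" --pt "0 0 0 0 0 0 0" --pt "0 0 0.2 0 0 0 0" --pt "0 0 0.2 0 0 0 0" --pt "0 0 0.2 0 0 0 0" --pt "0 0 0 0 0 0 0"

```text
time: 37.62
tool_pos: [592.6, 119.2, 63.6]
tcp_rot: [-179.9, 0.0, 88.9]
ft_force: [0.0, 0.7, -1.3]
finger_gap: 10.1
grip_force: 53.6
```

Emit:
apply_moves --pt "0 0 0.15 0 0 0 0" --pt "0 0 0.15 0 0 0 0" --pt "0 0 0.1 0 0 0 0" --pt "0 0 0 0 0 0 0"

```text
time: 38.12
tool_pos: [593.1, 119.2, 52.1]
tcp_rot: [180.0, -0.0, 88.9]
ft_force: [0.7, -1.4, 0.6]
finger_gap: 10.0
grip_force: 53.6
```

Emit:
apply_moves --pt "0 0 0.1 0 0 0 0" --pt "0 0 0.1 0 0 0 0" --pt "0 0 0 0 0 0 0"

```text
time: 38.5
tool_pos: [593.2, 119.3, 46.4]
tcp_rot: [180.0, -0.0, 88.9]
ft_force: [-2.4, -0.3, 4.0]
finger_gap: 10.4
grip_force: 54.2
```

Emit:
apply_moves --pt "0 0 0.07 0 0 0 0" --pt "0 0 0.06 0 0 0 0" --pt "0 0 0 0 0 0 0"

```text
time: 38.88
tool_pos: [593.6, 119.3, 46.3]
tcp_rot: [180.0, 0.0, 88.9]
ft_force: [-17.2, -2.3, 34.0]
finger_gap: 10.7
grip_force: 58.6
```

Emit:
apply_moves --pt "0 0 -0.12 0 0 0 0" --pt "0 0 0 0 0 0 0.35" --pt "0 0 0 0 0 0 0.35" --pt "0 0 -1 0 0 0 0.35" --pt "0 0 -1 0 0 0 0.35" --pt "0 0 -0.8 0 0 0 0.35" --pt "-0.98 -0.32 0 0 0 0 0.4" --pt "-0.98 -0.32 0 0 0 0 0.4"

```text
time: 39.88
tool_pos: [572.7, 60.4, 129.8]
tcp_rot: [180.0, 0.0, 89.0]
ft_force: [-0.2, -0.3, 0.2]
finger_gap: 34.0
grip_force: 0.0
```

Emit:
apply_moves --pt "-0.98 -0.32 0 0 0 0 0.4" --pt "-0.98 -0.32 0 0 0 0 0.4" --pt "-0.98 -0.32 0 0 0 0 0.4" --pt "-0.98 -0.32 0 0 0 0 0.4" --pt "-0.98 -0.32 0 0 0 0 0.4" --pt "-0.98 -0.32 0 0 0 0 0.4" --pt "-0.98 -0.32 0 0 0 0 0.4" --pt "-0.98 -0.32 0 0 0 0 0.4"

```text
time: 40.88
tool_pos: [491.0, -173.8, 129.4]
tcp_rot: [-180.0, -0.0, 88.9]
ft_force: [0.4, 0.3, 0.3]
finger_gap: 34.4
grip_force: 0.0
```

Emit:
apply_moves --pt "-0.98 -0.32 0 0 0 0 0.4" --pt "-0.98 -0.32 0 0 0 0 0.4" --pt "-0.98 -0.32 0 0 0 0 0.4" --pt "-0.98 -0.32 0 0 0 0 0.4" --pt "-0.98 -0.32 0 0 0 0 0.4" --pt "-0.98 -0.32 0 0 0 0 0.4" --pt "0 0 0 0 0 1 0.4" --pt "0 0 0 0 0 1 0.4"

```text
time: 41.88
tool_pos: [430.2, -348.6, 129.1]
tcp_rot: [-180.0, -0.0, 79.6]
ft_force: [0.4, -0.4, 0.4]
finger_gap: 34.5
grip_force: 0.0
```

Emit:
apply_moves --pt "0 0 0 0 0 1 0.4" --pt "0 0 0 0 0 1 0.4" --pt "0 0 0 0 0 1 0.4" --pt "0 0 0 0 0 1 0.4" --pt "0 0 0 0 0 1 0.4" --pt "0 0 0 0 0 1 0.4" --pt "0 0 0 0 0 0.8 0.4" --pt "0 0 0 0 0 0 0.4"

```text
time: 42.88
tool_pos: [430.6, -348.1, 129.3]
tcp_rot: [-180.0, -0.0, 48.6]
ft_force: [0.6, -0.2, -1.0]
finger_gap: 34.4
grip_force: 0.0
```

```bash
python3 look.py black; python3 - <<'E'
from h import *
im,c=shot('wrist'); cv2.imwrite('pics/b1.png',im[130:480,100:540])
E
```

```text
[ 429.36465 -346.7826 ] 50.835594 (19.8, 8.2, np.int32(314))
go [ 429.4 -346.8   24.    50.8] shift [ 0.01 -0.06  3.51] turn [-0.01 -0.   -0.47] tcp [ 430.6 -348.1  129.4] [-180.    -0.    48.7] gap 33.9 F [-0.4  0.5  0.6] t 42.925
red [array([859., -67.]), array([591., 119.])]
yellow [array([594.,  58.])]
green [array([498., 122.])]
purple [array([ 347., -250.])]
```

View pics/b1.png

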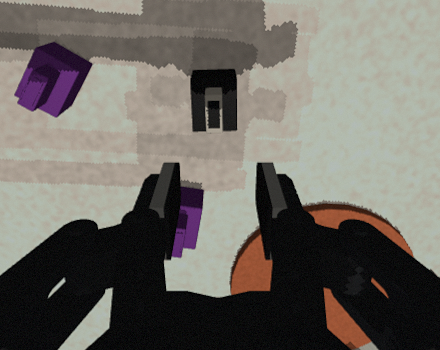

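Emit:
apply_moves --pt "0.01 -0.08 0.6 0 0 -0.2 0.4" --pt "0 0 0.9 0 0 0 0.4" --pt "0 0 0.9 0 0 0 0.4" --pt "0 0 0.7 0 0 0 0.4" --pt "0 0 0.4 0 0 0 0.4" --pt "0 0 0 0 0 0 0.4" --pt "0 0 0 0 0 0 0.4" --pt "0 0 0 0 0 0 0" --grip_force 50

```text
time: 44.02
tool_pos: [429.7, -346.9, 25.8]
tcp_rot: [179.9, 0.0, 49.5]
ft_force: [-0.4, -0.0, 0.2]
finger_gap: 16.9
grip_force: 0.0
```

Emit:
apply_moves --pt "0 0 0 0 0 0 0" --pt "0 0 0 0 0 0 0" --pt "0 0 0 0 0 0 0" --pt "0 0 -0.5 0 0 0 0" --pt "0 0 -1 0 0 -1 0" --pt "0 0 -1 0 0 -1 0" --pt "0 0 -1 0 0 -1 0" --pt "0 0 0 0 0 -1 0"

```text
time: 45.02
tool_pos: [430.8, -348.0, 134.2]
tcp_rot: [179.7, 0.1, 68.0]
ft_force: [-0.2, -0.2, -0.2]
finger_gap: 10.5
grip_force: 53.8
```

Emit:
apply_moves --pt "0 0 0 0 0 -1 0" --pt "0 0 0 0 0 -1 0" --pt "0 0 0 0 0 -1 0" --pt "0 0 0 0 0 -1 0" --pt "0 0 0 0 0 -0.6 0" --pt "0 0 0 0 0 0 0"

```text
time: 45.78
tool_pos: [429.2, -346.4, 130.5]
tcp_rot: [180.0, 0.0, 88.9]
ft_force: [-0.5, -0.3, -0.1]
finger_gap: 10.5
grip_force: 53.8
```

```bash
python3 - <<'E'
from h import *
go(*disp(-47,14),130,90+DY)
E
```

```text
go [498.7  56.8 130.   89. ] shift [1.348e+01 2.060e+00 1.000e-02] turn [ 0.    0.   -0.01] tcp [ 429.2 -346.4  130.5] [180.    0.   88.9] gap 10.5 F [-0.5 -0.3 -0.1] t 45.775
```

Emit:
apply_moves --pt "0.96 0.145 0 0 0 0 0" --pt "0.96 0.145 0 0 0 0 0" --pt "0.96 0.145 0 0 0 0 0" --pt "0.96 0.145 0 0 0 0 0" --pt "0.96 0.145 0 0 0 0 0" --pt "0.96 0.145 0 0 0 0 0" --pt "0.96 0.145 0 0 0 0 0" --pt "0.96 0.145 0 0 0 0 0"

```text
time: 46.78
tool_pos: [468.3, -115.8, 130.3]
tcp_rot: [180.0, 0.0, 88.9]
ft_force: [0.4, -0.4, -1.0]
finger_gap: 10.9
grip_force: 53.8
```

Emit:
apply_moves --pt "0.96 0.145 0 0 0 0 0" --pt "0.96 0.145 0 0 0 0 0" --pt "0.96 0.145 0 0 0 0 0" --pt "0.96 0.145 0 0 0 0 0" --pt "0.96 0.145 0 0 0 0 0" --pt "1 0.145 0 0 0 0 0" --pt "0 0 0 0 0 0 0" --pt "0 0 0 0 0 0 0"

```text
time: 47.78
tool_pos: [497.5, 56.5, 130.0]
tcp_rot: [-180.0, 0.0, 88.9]
ft_force: [-1.1, 0.5, -0.4]
finger_gap: 10.9
grip_force: 53.8
```

```bash
python3 - <<'E'
from h import *
go(*disp(-47,14),80,90+DY)
E
```

```text
go [498.7  56.8  80.   89. ] shift [0.01 0.04 1.67] turn [-0.    0.   -0.01] tcp [497.5  56.5 130. ] [-180.     0.    88.9] gap 10.9 F [-1.1  0.5 -0.4] t 47.775
```

Emit:
apply_moves --pt "0 0.02 0.8 0 0 0 0" --pt "0 0 0.8 0 0 0 0" --pt "0 0 0 0 0 0 0" --pt "0 0 0.2 0 0 0 0" --pt "0 0 0.2 0 0 0 0" --pt "0 0 0.2 0 0 0 0" --pt "0 0 0 0 0 0 0"

```text
time: 48.65
tool_pos: [497.8, 56.8, 63.4]
tcp_rot: [-179.9, 0.0, 88.9]
ft_force: [0.8, -0.3, -0.2]
finger_gap: 10.8
grip_force: 53.9
```

Emit:
apply_moves --pt "0 0 0.15 0 0 0 0" --pt "0 0 0.15 0 0 0 0" --pt "0 0 0.1 0 0 0 0" --pt "0 0 0 0 0 0 0"

```text
time: 49.15
tool_pos: [498.1, 56.8, 51.7]
tcp_rot: [-180.0, 0.0, 88.9]
ft_force: [-0.1, 0.5, -0.1]
finger_gap: 10.6
grip_force: 53.8
```

Emit:
apply_moves --pt "0 0 0.1 0 0 0 0" --pt "0 0 0.1 0 0 0 0" --pt "0 0 0 0 0 0 0"

```text
time: 49.52
tool_pos: [498.2, 56.7, 45.8]
tcp_rot: [180.0, 0.0, 88.9]
ft_force: [-0.9, 0.3, 0.9]
finger_gap: 10.7
grip_force: 54.0
```

Emit:
apply_moves --pt "0 0 0.07 0 0 0 0" --pt "0 0 0 0 0 0 0"

```text
time: 49.78
tool_pos: [498.5, 56.8, 45.6]
tcp_rot: [180.0, 0.0, 88.9]
ft_force: [-9.7, -0.6, 20.2]
finger_gap: 10.4
grip_force: 56.8
```

Emit:
apply_moves --pt "0 0 0.05 0 0 0 0" --pt "0 0 -0.15 0 0 0 0" --pt "0 0 0 0 0 0 0.35" --pt "0 0 0 0 0 0 0.35" --pt "0 0 -1 0 0 0 0.35" --pt "0 0 -1 0 0 0 0.35" --pt "0 0 -1 0 0 0 0.35" --pt "-0.93 0.08 -0.5 0 0 0 0.35"

```text
time: 50.78
tool_pos: [500.8, 29.7, 153.3]
tcp_rot: [179.9, -0.0, 89.1]
ft_force: [1.4, -0.0, 0.7]
finger_gap: 29.6
grip_force: 0.0
```

Emit:
apply_moves --pt "-0.9 0.08 0 0 0 0 0.4" --pt "-0.9 0.08 0 0 0 0 0.4" --pt "0 0 0 0 0 0 0.4" --pt "0 0 0 0 0 0 0.4"

```text
time: 51.28
tool_pos: [503.6, -24.8, 151.3]
tcp_rot: [-180.0, -0.0, 88.9]
ft_force: [-0.6, -0.4, 0.8]
finger_gap: 34.4
grip_force: 0.0
```

```bash
python3 - <<'E'
from h import *
im,c=shot('wrist','d1')
go(*disp(-40,-68),54,130)
q=proj(c,np.r_[disp(-40,-68),58])[0]; print(q)
x,y=q.astype(int)
s,_=shot('side'); s2=cv2.resize(s[195:310,240:375],None,fx=3,fy=3)
w=im[80:330,180:520]
o=np.zeros((350,750,3),np.uint8); o[:250,:340]=w; o[:345,345:750]=s2; cv2.imwrite('pics/d1c.png',o)
for k in('red','yellow','green'):
    for ce,a,m in blobs(mask(im,k),60):
        P=cast(c,np.argwhere(m)[:,::-1],50)[:,:2]; r=cv2.minAreaRect(np.float32(P)); print(k,ce.round(),a,np.round(r[0],1),np.round(r[1],1))
E
```

```text
go [504.2 -25.3  54.  130. ] shift [-0.02  0.02  3.25] turn [-0.01 -0.01 -8.96] tcp [503.6 -24.6 151.4] [-180.   -0.   89.] gap 34.5 F [-0.7 -0.5  0.2] t 51.325
[317.56779904 237.15556426]
red [450.  28.] 1821 [593.2 110.8] [26.4 36.1]
red [472.   7.] 223 [602.5 119.8] [8.  8.6]
red [506.  22.] 750 [624.5 111.1] [24.7 10.3]
yellow [441. 116.] 2140 [592.6  55.1] [41.6 36.7]
yellow [492. 116.] 970 [623.5  55.1] [41.6 10.1]
yellow [460. 117.] 434 [602.2  55.3] [21.1  8.6]
green [257.  22.] 703 [469.1 114.1] [24.7  9.5]
green [307.  27.] 1946 [499.7 112.6] [26.4 33.8]
green [305.   7.] 195 [499.2 122.1] [7.5 7.5]
```

View pics/d1c.png

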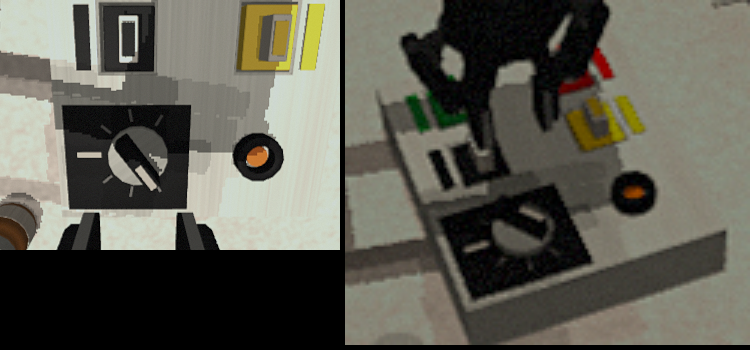

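```bash
python3 - <<'E'
from h import *
im=cv2.imread('pics/d1.png'); c=cam('wrist',tool())
g=im.min(axis=2).copy(); m=cv2.inRange(g,150,255); n=np.zeros_like(m); n[225:285,300:350]=m[225:285,300:350]
for ce,a,l in blobs(n,15):
    P=cast(c,np.argwhere(l)[:,::-1],78)[:,:2].astype(np.float32); v=cv2.fitLine(P,2,0,.01,.01).ravel()
    d=P.mean(0)-disp(-40,-68); print(ce,a,P.mean(0),cv2.minAreaRect(P),'line',np.degrees(np.arctan2(v[1],v[0])),'fromaxis',np.degrees(np.arctan2(d[1],d[0])),np.hypot(*d))
E
```

```text
[340.10588235 241.54117647] 85 [519.53815  -21.705772] ((517.8872680664062, -21.679088592529297), (7.340609550476074, 10.732975959777832), 68.18722534179688) line -43.382607 fromaxis 13.068861157452416 15.762305984444694
[306.84824903 253.62256809] 257 [496.94308  -30.015032] ((495.7748718261719, -30.32927131652832), (9.101150512695312, 22.544662475585938), 35.592430114746094) line -57.663998 fromaxis -146.76307172741457 8.657243595100066
[325.59876543 257.66666667] 162 [509.6697  -33.20102] ((509.755126953125, -33.28717803955078), (4.262556552886963, 18.588233947753906), 35.77061080932617) line -54.68953 fromaxis -55.32983211042337 9.643305786163427
```

Emit:
apply_moves --pt "-0.02 0 0 0 0 -1 0.4" --pt "0 0 0 0 0 -1 0.4" --pt "0 0 0 0 0 -1 0.4" --pt "0 0 0 0 0 -1 0.4" --pt "0 0 0 0 0 -1 0.4" --pt "0 0 0 0 0 -1 0.4" --pt "0 0 0 0 0 -1 0.4" --pt "0 0 0 0 0 -0.85 0.4"

```text
time: 52.38
tool_pos: [503.8, -24.9, 151.7]
tcp_rot: [180.0, -0.0, 125.1]
ft_force: [0.7, -0.2, -0.2]
finger_gap: 34.4
grip_force: 0.0
```

Emit:
apply_moves --pt "0 0 0.8 0 0 0 0.4" --pt "0 0 0.8 0 0 0 0.4" --pt "0 0 0.8 0 0 0 0.4" --pt "0 0 0.5 0 0 0 0.4" --pt "0 0 0.2 0 0 0 0.4" --pt "0 0 0 0 0 0 0.4"

```text
time: 53.12
tool_pos: [503.9, -25.7, 58.9]
tcp_rot: [-180.0, -0.0, 124.9]
ft_force: [0.4, -1.5, 0.1]
finger_gap: 34.3
grip_force: 0.0
```

```bash
python3 - <<'E'
from h import *
go(*disp(-40,-68),54,125)
E
```

```text
go [504.2 -25.3  54.  125. ] shift [0.01 0.01 0.16] turn [-0.   -0.   -0.01] tcp [503.9 -25.7  58.9] [-180.    -0.   124.9] gap 34.3 F [ 0.4 -1.5  0.1] t 53.125
```

Emit:
apply_moves --pt "0 0 0.1 0 0 0 0.4" --pt "0 0 0 0 0 0 0" --pt "0 0 0 0 0 0 0" --pt "0 0 0 0 0 0 0" --pt "0 0 0 0 0 0 0" --pt "0 0 0 0 0 1 0" --grip_force 30

```text
time: 53.88
tool_pos: [504.3, -25.9, 56.4]
tcp_rot: [180.0, 0.0, 120.3]
ft_force: [0.6, 1.1, 4.5]
finger_gap: 9.1
grip_force: 34.3
```

Emit:
apply_moves --pt "0 0 0 0 0 1 0" --pt "0 0 0 0 0 1 0" --pt "0 0 0 0 0 1 0" --pt "0 0 0 0 0 1 0" --pt "0 0 0 0 0 1 0" --pt "0 0 0 0 0 1 0" --pt "0 0 0 0 0 1 0" --pt "0 0 0 0 0 1 0"

```text
time: 54.88
tool_pos: [503.1, -26.1, 56.3]
tcp_rot: [-179.9, 0.0, 83.5]
ft_force: [-6.7, 0.0, 11.0]
finger_gap: 8.7
grip_force: 35.2
```

Emit:
apply_moves --pt "0 0 0 0 0 1 0" --pt "0 0 0 0 0 1 0" --pt "0 0 0 0 0 1 0" --pt "0 0 0 0 0 1 0" --pt "0 0 0 0 0 1 0" --pt "0 0 0 0 0 1 0" --pt "0 0 0 0 0 1 0" --pt "0 0 0 0 0 1 0"

```text
time: 55.88
tool_pos: [502.0, -25.6, 56.3]
tcp_rot: [-179.8, 0.1, 46.9]
ft_force: [-13.5, 2.3, 17.5]
finger_gap: 8.8
grip_force: 36.0
```

Emit:
apply_moves --pt "0 0 0 0 0 1 0" --pt "0 0 0 0 0 1 0" --pt "0 0 0 0 0 1 0" --pt "0 0 0 0 0 1 0" --pt "0 0 0 0 0 1 0" --pt "0 0 0 0 0 1 0" --pt "0 0 0 0 0 1 0" --pt "0 0 0 0 0 1 0"

```text
time: 56.88
tool_pos: [501.4, -24.5, 56.3]
tcp_rot: [-179.8, 0.3, 10.2]
ft_force: [-14.4, 8.0, 19.1]
finger_gap: 8.7
grip_force: 36.4
```

Emit:
apply_moves --pt "0 0 0 0 0 1 0" --pt "0 0 0 0 0 1 0" --pt "0 0 0 0 0 0.4 0" --pt "0 0 0 0 0 0 0"

```text
time: 57.38
tool_pos: [501.4, -24.1, 56.3]
tcp_rot: [-179.8, 0.3, -0.7]
ft_force: [-15.3, 9.4, 20.0]
finger_gap: 8.9
grip_force: 36.5
```

Emit:
apply_moves --pt "0 0 0 0 0 0 0.4" --pt "0 0 0 0 0 0 0.4" --pt "0 0 -1 0 0 0 0.4" --pt "0 0 -1 0 0 0 0.4" --pt "0 0 -1 0 0 -1 0.4" --pt "0 0 -1 0 0 -1 0.4" --pt "0 0 -0.8 0 0 -1 0.4" --pt "0 0 0 0 0 -1 0.4"

```text
time: 58.38
tool_pos: [505.4, -26.4, 202.4]
tcp_rot: [179.9, -0.2, 17.8]
ft_force: [-0.2, -0.1, -0.4]
finger_gap: 34.3
grip_force: 0.0
```

Emit:
apply_moves --pt "0 0 0 0 0 -1 0.4" --pt "0 0 0 0 0 -1 0.4" --pt "0 0 0 0 0 -1 0.4" --pt "0 0 0 0 0 -1 0.4" --pt "0 0 0 0 0 -1 0.4" --pt "0 0 0 0 0 -1 0.4" --pt "0 0 0 0 0 -1 0.4" --pt "0 0 0 0 0 -1 0.4"

```text
time: 59.38
tool_pos: [503.8, -26.1, 199.5]
tcp_rot: [-180.0, 0.0, 54.5]
ft_force: [1.0, 0.0, -0.6]
finger_gap: 34.1
grip_force: 0.0
```

Emit:
apply_moves --pt "0 0 0 0 0 -1 0.4" --pt "0 0 0 0 0 -1 0.4" --pt "0 0 0 0 0 -1 0.4" --pt "0 0 0 0 0 -1 0.4" --pt "0 0 0 0 0 -1 0.4" --pt "0 0 0 0 0 -1 0.4" --pt "0 0 0 0 0 -1 0.4" --pt "0 0 0 0 0 -0.6 0.4"

```text
time: 60.38
tool_pos: [503.8, -26.1, 199.5]
tcp_rot: [-180.0, 0.0, 89.3]
ft_force: [-0.4, -0.8, -0.2]
finger_gap: 34.3
grip_force: 0.0
```

```bash
python3 - <<'E'
from h import *
go(510,380,200,89)
im,c=shot('wrist','d2')
m=mask(im,'orange')
for ce,a,_ in blobs(m,60): print('button',ce,a,cast(c,ce,56)[0])
for p,z in ((disp(47,-68),56),(disp(47,-68),64)): print(proj(c,np.r_[p,z]))
cv2.imwrite('pics/d2c.png',cv2.resize(im[150:300,230:450],None,fx=3,fy=3))
t,ct=shot('top')
print([(ce.round(),a,cast(ct,ce,100)[0].round()) for ce,a,_ in blobs(mask(t,'blue'),20)])
E
```

```text
go [510 380 200  89] shift [13.54  0.03 -0.02] turn [-0.01  0.    0.06] tcp [503.8 -26.1 199.5] [-180.     0.    89.3] gap 34.3 F [-0.4 -0.8 -0.2] t 60.375
button [418.56277056 217.22077922] 231 [591.41909994 -26.41099017  56.        ]
button [202.43582888 285.38502674] 374 [397.69154356 -88.71636929  56.        ]
[[418.23551701 217.6987037 ]]
[[420.79610359 220.20854851]]
[(array([160., 285.]), np.int32(111), array([506., 389., 100.]))]
```

View pics/d2c.png

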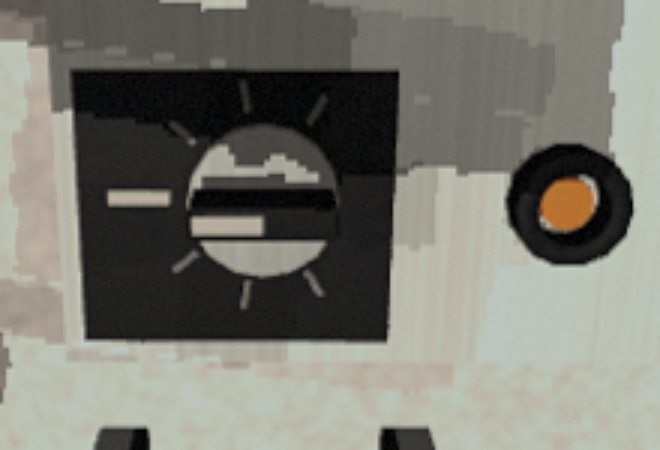

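Emit:
apply_moves --pt "1 0 0 0 0 0 0.4" --pt "1 0 0 0 0 0 0.4" --pt "1 0 0 0 0 0 0.4" --pt "1 0 0 0 0 0 0.4" --pt "1 0 0 0 0 0 0.4" --pt "1 0 0 0 0 0 0.4" --pt "1 0 0 0 0 0 0.4" --pt "1 0 0 0 0 0 0.4"

```text
time: 61.48
tool_pos: [507.3, 214.9, 199.6]
tcp_rot: [-180.0, 0.0, 89.1]
ft_force: [0.4, 0.6, -0.2]
finger_gap: 34.5
grip_force: 0.0
```

Emit:
apply_moves --pt "1 0 0 0 0 0 0.4" --pt "1 0 0 0 0 0 0.4" --pt "1 0 0 0 0 0 0.4" --pt "1 0 0 0 0 0 0.4" --pt "1 0 0 0 0 0 0.4" --pt "0 0 0 0 0 0 0.4" --pt "0 0 0 0 0 0 0.4"

```text
time: 62.35
tool_pos: [509.5, 363.5, 199.4]
tcp_rot: [-180.0, 0.0, 89.1]
ft_force: [0.7, 0.3, 0.6]
finger_gap: 34.0
grip_force: 0.0
```

```bash
python3 - <<'E'
from h import *
im,c=shot('wrist','s1')
for ce,a,m in blobs(mask(im,'blue'),60): print(ce,a,cast(c,ce,131)[0])
cv2.imwrite('pics/s1c.png',im)
go(505,390,200,89)
E
```

```text
[317.99800797 181.69455511] 1506 [511.11796981 407.57902587 131.        ]
go [505 390 200  89] shift [ 0.89 -0.17 -0.02] turn [-0.    0.01  0.02] tcp [509.6 363.2 199.5] [-180.     0.    89.1] gap 34.3 F [-0.3  0.4  0.4] t 62.4
```

View pics/s1c.png

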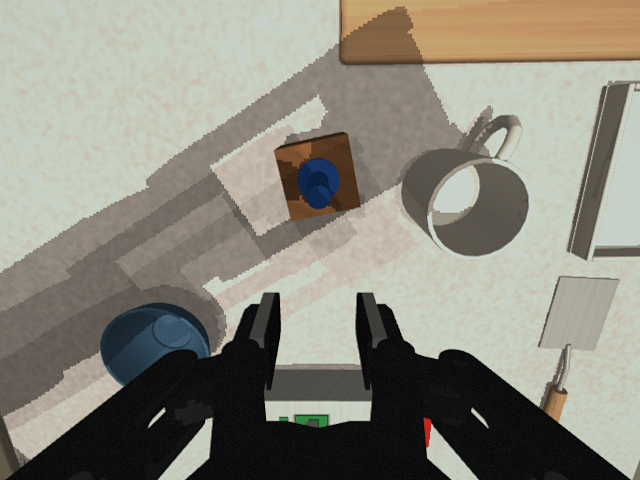

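```bash
python3 - <<'E'
from h import *
im=cv2.imread('pics/s1.png'); T=tool(); c=cam('wrist',T)
m=mask(im,'blue')[140:220,280:360]
p=np.argwhere(m); print(p[:,0].min()+140,p[:,0].max()+140)
for r in range(0,80,4):
    q=np.where(m[r])[0]
    if len(q): print(r+140,q.min()+280,q.max()+280)
def circ(cen,z,r):
    a=np.linspace(0,6.28,60); q=proj(c,np.c_[cen[0]+r*np.cos(a),cen[1]+r*np.sin(a),0*a+z]); return q.min(0).round(1),q.max(0).round(1)
for y in (402,404,406,408): print(y,circ((510.5,y),66,17),circ((510.5,y),131,8))
E
```

```text
159 208
160 310 326
164 304 331
168 301 335
172 300 337
176 298 338
180 298 338
184 298 338
188 299 336
192 302 334
196 306 330
200 307 329
204 310 327
208 316 317
402 (array([295.8, 152.9]), array([338.3, 195.6])) (array([304.2, 177.3]), array([329.7, 202.6]))
404 (array([295.7, 150.3]), array([338.3, 193.1])) (array([304.1, 174.1]), array([329.7, 199.5]))
406 (array([295.7, 147.7]), array([338.3, 190.7])) (array([304. , 170.8]), array([329.7, 196.4]))
408 (array([295.6, 145. ]), array([338.3, 188.3])) (array([303.9, 167.5]), array([329.6, 193.2]))
```

Emit:
apply_moves --pt "0.6 0 0 0 0 0 0.4" --pt "0.57 0.01 0 0 0 0 0.4" --pt "0 0 0 0 0 0 0.4" --pt "0 0 0.9 0 0 0 0.4" --pt "0 0 0.9 0 0 0 0.4" --pt "0 0 0.9 0 0 0 0.4" --pt "0 0 0.8 0 0 0 0.4" --pt "0 0 0.35 0 0 0 0.4"

```text
time: 63.4
tool_pos: [509.4, 398.5, 82.3]
tcp_rot: [-179.9, 0.1, 89.2]
ft_force: [0.3, -0.1, 0.0]
finger_gap: 33.8
grip_force: 0.0
```

Emit:
apply_moves --pt "0 0 0.12 0 0 0 0.4" --pt "0 0 0 0 0 0 0.4" --pt "0 0 0 0 0 0 0" --pt "0 0 0 0 0 0 0" --pt "0 0 0 0 0 0 0" --pt "0 0 0 0 0 0 0" --grip_force 60

```text
time: 64.15
tool_pos: [511.0, 399.7, 81.9]
tcp_rot: [179.9, -0.1, 89.2]
ft_force: [-1.1, 0.1, 6.4]
finger_gap: 14.2
grip_force: 58.4
```

```bash
python3 - <<'E'
from h import *
go(510.4,398.2,80,89)
im,c=shot('wrist','s2'); cv2.imwrite('pics/s2c.png',im[140:480,140:500])
E
```

```text
go [510.4 398.2  80.   89. ] shift [-0.05 -0.02  0.06] turn [ 0.02 -0.01  0.04] tcp [511.  399.7  81.9] [ 1.799e+02 -1.000e-01  8.920e+01] gap 14.2 F [-1.1  0.1  6.4] t 64.15
```

View pics/s2c.png

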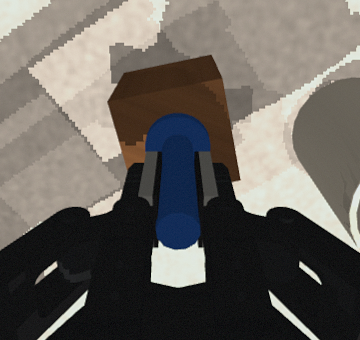

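Emit:
apply_moves --pt "0 0 -0.3 0 0 0 0" --pt "0 0 -0.7 0 0 0 0" --pt "0 0 -0.8 0 0 0 0" --pt "0 0 -0.8 0 0 0 0" --pt "0 0 -0.57 0 0 0 0" --pt "0 0 0 0 0 0 0"

```text
time: 64.95
tool_pos: [511.4, 399.9, 178.4]
tcp_rot: [179.8, -0.1, 89.2]
ft_force: [0.2, -1.0, -1.4]
finger_gap: 14.6
grip_force: 58.4
```

Emit:
apply_moves --pt "-0.94 0.19 0 0 0 0 0" --pt "-0.94 0.19 0 0 0 0 0" --pt "-0.94 0.19 0 0 0 0 0" --pt "-0.94 0.19 0 0 0 0 0" --pt "-0.94 0.19 0 0 0 0 0" --pt "-0.94 0.19 0 0 0 0 0" --pt "-0.94 0.19 0 0 0 0 0" --pt "-0.94 0.19 0 0 0 0 0"

```text
time: 65.95
tool_pos: [552.0, 171.9, 174.4]
tcp_rot: [-179.9, 0.0, 89.2]
ft_force: [0.7, -0.4, 0.4]
finger_gap: 14.6
grip_force: 58.4
```

Emit:
apply_moves --pt "-0.94 0.19 0 0 0 0 0" --pt "-0.94 0.19 0 0 0 0 0" --pt "-0.94 0.19 0 0 0 0 0" --pt "-0.94 0.19 0 0 0 0 0" --pt "-0.94 0.19 0 0 0 0 0" --pt "-0.94 0.19 0 0 0 0 0" --pt "-0.95 0.19 0 0 0 0 0" --pt "0 0 0 0 0 0 0"

```text
time: 66.95
tool_pos: [589.1, -27.2, 174.5]
tcp_rot: [-179.9, 0.0, 89.0]
ft_force: [-0.8, 0.0, -1.4]
finger_gap: 14.9
grip_force: 58.4
```

```bash
python3 - <<'E'
from h import *
go(590.8,-25.1,128,89.2)
im,c=shot('wrist'); s,_=shot('side')
o=np.zeros((360,760,3),np.uint8); o[:340,:380]=im[140:480,130:510]; o[:360,385:745]=cv2.resize(s[190:310,260:380],None,fx=3,fy=3); cv2.imwrite('pics/b2.png',o)
E
```

```text
go [590.8 -25.1 128.   89.2] shift [0.07 0.06 1.55] turn [-0.02  0.   -0.04] tcp [589.1 -27.2 174.5] [-179.9    0.    89. ] gap 14.9 F [-0.8  0.  -1.4] t 66.95
```

View pics/b2.png

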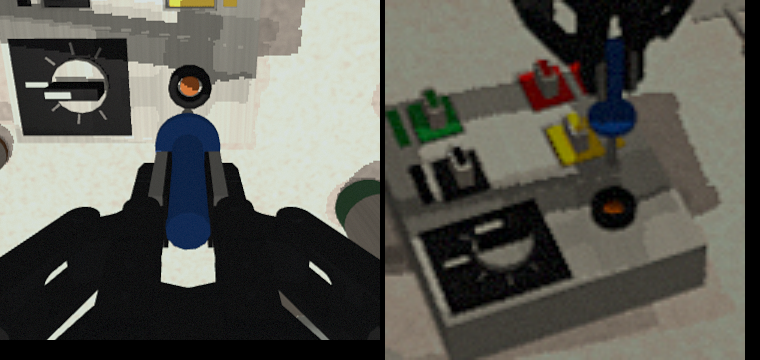

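Emit:
apply_moves --pt "0.07 0.06 0.5 0 0 0 0" --pt "0 0 0.5 0 0 0 0" --pt "0 0 0.3 0 0 0 0" --pt "0 0 0.2 0 0 0 0" --pt "0 0 0 0 0 0 0" --pt "0 0 0 0 0 0 0"

```text
time: 67.8
tool_pos: [591.9, -23.3, 131.4]
tcp_rot: [179.9, 0.0, 89.2]
ft_force: [-0.3, -0.0, -0.7]
finger_gap: 14.6
grip_force: 58.5
```

Emit:
apply_moves --pt "0 0 0.1 0 0 0 0" --pt "0 0 0 0 0 0 0"

```text
time: 68.05
tool_pos: [591.5, -23.3, 127.7]
tcp_rot: [-180.0, 0.0, 89.2]
ft_force: [-0.4, -0.9, -0.4]
finger_gap: 14.5
grip_force: 58.5
```

Emit:
apply_moves --pt "-0.05 -0.02 0.1 0 0 0 0" --pt "0 0 0.07 0 0 0 0" --pt "0 0 0.07 0 0 0 0" --pt "0 0 0 0 0 0 0"

```text
time: 68.55
tool_pos: [590.9, -24.8, 120.7]
tcp_rot: [180.0, 0.0, 89.2]
ft_force: [-0.8, -0.5, 2.4]
finger_gap: 14.4
grip_force: 58.7
```

Emit:
apply_moves --pt "0 0 0.07 0 0 0 0" --pt "0 0 0 0 0 0 0"

```text
time: 68.8
tool_pos: [591.0, -24.8, 118.9]
tcp_rot: [180.0, 0.0, 89.2]
ft_force: [-1.5, 0.1, 5.0]
finger_gap: 14.6
grip_force: 59.0
```

Emit:
apply_moves --pt "0 0 0.04 0 0 0 0" --pt "0 0 0 0 0 0 0" --pt "0 0 0 0 0 0 0" --pt "0 0 0 0 0 0 0"

```text
time: 69.3
tool_pos: [591.4, -24.8, 118.7]
tcp_rot: [179.9, 0.0, 89.2]
ft_force: [-3.4, -0.7, 9.3]
finger_gap: 14.8
grip_force: 60.1
```

```bash
python3 - <<'E'
from h import *
go(511,399.7,175,89.2)
E
```

```text
go [511.  399.7 175.   89.2] shift [14.11 -2.88 -1.89] turn [ 0.02  0.   -0.01] tcp [591.4 -24.8 118.7] [179.9   0.   89.2] gap 14.8 F [-3.4 -0.7  9.3] t 69.3
```

Pressed to the stop at over 9 N. Now I return the stylus.

Emit:
apply_moves --pt "0 0 -0.4 0 0 0 0" --pt "0 0 -0.8 0 0 0 0" --pt "0 0 -0.7 0 0 0 0" --pt "0.94 -0.19 0 0 0 0 0" --pt "0.94 -0.19 0 0 0 0 0" --pt "0.94 -0.19 0 0 0 0 0" --pt "0.94 -0.19 0 0 0 0 0" --pt "0.94 -0.19 0 0 0 0 0"

```text
time: 70.3
tool_pos: [564.1, 117.7, 174.3]
tcp_rot: [-180.0, -0.0, 89.2]
ft_force: [-0.1, 0.3, -0.7]
finger_gap: 14.8
grip_force: 58.5
```

Emit:
apply_moves --pt "0.94 -0.19 0 0 0 0 0" --pt "0.94 -0.19 0 0 0 0 0" --pt "0.94 -0.19 0 0 0 0 0" --pt "0.94 -0.19 0 0 0 0 0" --pt "0.94 -0.19 0 0 0 0 0" --pt "0.94 -0.19 0 0 0 0 0" --pt "0.94 -0.19 0 0 0 0 0" --pt "0.94 -0.19 0 0 0 0 0"

```text
time: 71.3
tool_pos: [521.8, 343.9, 174.2]
tcp_rot: [-180.0, 0.0, 89.2]
ft_force: [-0.1, -0.3, -0.3]
finger_gap: 15.0
grip_force: 58.5
```

Emit:
apply_moves --pt "0.94 -0.2 0 0 0 0 0" --pt "0.95 -0.2 0 0 0 0 0" --pt "0 0 0 0 0 0 0" --pt "0 0 0 0 0 0 0"

```text
time: 71.8
tool_pos: [510.9, 399.3, 174.1]
tcp_rot: [-180.0, 0.0, 89.2]
ft_force: [0.9, -0.3, -1.6]
finger_gap: 14.5
grip_force: 58.5
```

```bash
python3 - <<'E'
from h import *
go(511,399.7,140,89.2)
E
```

```text
go [511.  399.7 140.   89.2] shift [0.01 0.   1.14] turn [-0.    0.01 -0.  ] tcp [510.9 399.3 174.1] [-180.     0.    89.2] gap 14.5 F [ 0.9 -0.3 -1.6] t 71.8
```

Emit:
apply_moves --pt "0 0 0.6 0 0 0 0" --pt "0 0 0.6 0 0 0 0" --pt "0 0 0.2 0 0 0 0" --pt "0 0 0.2 0 0 0 0" --pt "0 0 0.4 0 0 0 0" --pt "0 0 0.4 0 0 0 0" --pt "0 0 0.3 0 0 0 0" --pt "0 0 0 0 0 0 0"

```text
time: 72.8
tool_pos: [510.2, 399.3, 91.9]
tcp_rot: [-179.9, 0.1, 89.2]
ft_force: [0.2, 0.1, 0.1]
finger_gap: 14.8
grip_force: 58.5
```

Emit:
apply_moves --pt "0 0 0.15 0 0 0 0" --pt "0 0 0.1 0 0 0 0" --pt "0 0 0 0 0 0 0"

```text
time: 73.18
tool_pos: [510.9, 399.7, 85.6]
tcp_rot: [-180.0, 0.0, 89.2]
ft_force: [0.4, -1.0, -1.0]
finger_gap: 14.6
grip_force: 58.5
```

Emit:
apply_moves --pt "0 0 0.08 0 0 0 0" --pt "0 0 0 0 0 0 0"

```text
time: 73.42
tool_pos: [510.8, 399.7, 83.2]
tcp_rot: [-180.0, 0.0, 89.2]
ft_force: [-0.6, 0.4, -0.6]
finger_gap: 14.7
grip_force: 58.5
```

Emit:
apply_moves --pt "0 0 0.05 0 0 0 0" --pt "0 0 0 0 0 0 0"

```text
time: 73.68
tool_pos: [511.1, 399.9, 82.0]
tcp_rot: [180.0, -0.0, 89.2]
ft_force: [0.3, 0.1, 0.1]
finger_gap: 14.3
grip_force: 58.6
```

Release, lift clear, and check.

Emit:
apply_moves --pt "0 0 0 0 0 0 0.2" --pt "0 0 0 0 0 0 0.4" --pt "0 0 0 0 0 0 0.4" --pt "0 0 0 0 0 0 0.4" --pt "0 0 -0.7 0 0 0 0.4" --pt "0 0 -1 0 0 0 0.4" --pt "0 0 -1 0 0 0 0.4" --pt "0 0 -1 0 0 0 0.4"

```text
time: 74.68
tool_pos: [511.3, 400.0, 195.9]
tcp_rot: [179.9, -0.1, 89.2]
ft_force: [-0.1, -0.3, 0.0]
finger_gap: 34.1
grip_force: 0.0
```

Emit:
apply_moves --pt "-1 0 0 0 0 0 0.4" --pt "-0.2 0 0 0 0 0 0.4" --pt "0 0 0 0 0 0 0.4" --pt "0 0 0 0 0 0 0.4"

```text
time: 75.18
tool_pos: [510.2, 364.3, 192.9]
tcp_rot: [-180.0, -0.0, 89.2]
ft_force: [-0.1, -0.4, 1.0]
finger_gap: 34.5
grip_force: 0.0
```

```bash
python3 - <<'E'
from h import *
im,c=shot('wrist'); s,_=shot('side'); print(sense()['tool_pos'],sense()['time'])
p=np.argwhere(mask(im,'blue')[130:230,260:380]); print(p.min(0)+[130,260],p.max(0)+[130,260])
o=np.zeros((390,800,3),np.uint8); o[:260,:320]=im[60:320,160:480]; o[:390,325:799]=cv2.resize(s[120:315,200:437],(474,390)); cv2.imwrite('pics/f.png',o)
E
```

```text
[510.17266644 364.29304873 192.60074246] 75.275
[161 297] [211 338]
```

View pics/f.png

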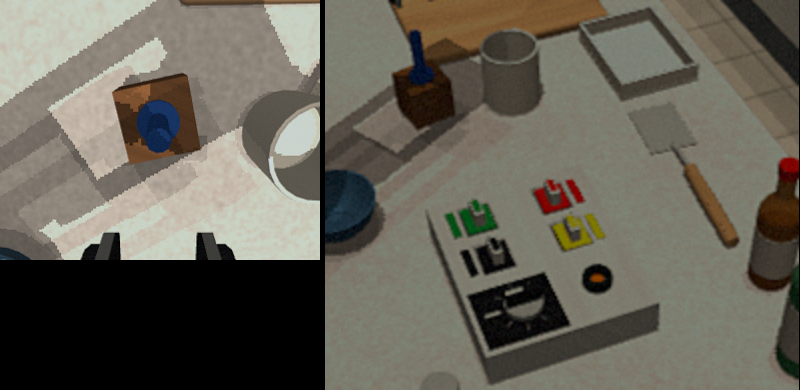

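```bash
python3 -c "
from bench import *
print(hand_in())"
```

```text
the job is handed in; nothing more can be done
None
```

I handed the job in at about 75 s. All four cartridges look flush in their colour's bays, the reset button was pressed to its stop with the stylus, the stylus is back upright in its holder and the dial stands at zero; this is from my last pictures and force readings, as the hand-in gave no verdict.

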